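Serve walnuts from a scoop into a shallow dish and park the scoop

ROBOT

A 6-joint arm with a two-finger parallel gripper is mounted at the origin on the work surface. World frame = base frame: x ahead of the robot, y to its left, z up, the work surface at z = 0. Lengths are in m, angles in rad, forces in N, time in s.
With the tool pointing down it reaches from about 0.425 to 0.925 m from the base axis. Payload 12.5 kg.
Tool frame: the origin (TCP) lies at the very end of the fingers, on their centre line; the grasp point (between the pads) lies 19 mm behind it; z points along the fingers, y is the line along which they close (so a half turn about z gives the same grasp; the last joint's range is limited). The gripper opens to 85 mm and grips with 20 to 120 N. Pads are 22 mm wide; open, the fingers measure 114 mm over their backs; the gripper's body (76 mm by 85 mm) begins 54 mm behind the grasp point. The pads swing forward as they close: fully open they stand 13 mm farther back than shut.
Start: joints at [-1.406, 0.491, 1.559, -0, 1.092, -0.106], TCP at [0.167, -0.602, 0.231] pointing down, gripper open.
Joint ranges: [-3.1, 3.1], [-0.84, 2.19], [0.05, 2.79], [-1.13, 4.28], [0.06, 2.93], [-2.69, 2.69]. Speed limits (rad/s): [2.22, 2.22, 2.79, 3.14, 3.14, 3.14].

INTERFACE

Orientations are given as a rotation vector (axis times angle).
In Python, from workcell import robot, read_camera, calibration, workorder gives the robot as it stands.
- The arm moves only by the tool drive_tool, never from a script. Its argument "commands" is a list of rows, each a list of 5 numbers: the shift along the tool's x, y, z in m, then the turn about the tool's z in rad, then the closure, from -1 (fully open) to 1 (shut). In form: [[tx, ty, tz, roll, claw], ...]. A call has 1 to 8 rows; each row shifts and turns the commanded pose from where the row before left it, along the tool's axes as they then stand; what a row does not reach is not made up. A row lasts 1/12 s, in which the tool goes at most 41.7 mm and 7.16 degrees, less where a joint would pass 70% of its speed; a pose out of reach is approached as far as the arm can. A call with a gripper value outside its range is refused whole. The fingers move at their own pace and stop on an object; "newtons" is the grip in N (left out, the last holds). Time passes only in rows, so rows that do not move let the fingers close. It gives the time, the measured TCP pose, the force, the opening and the grip force at its end, in the units of the state.
- robot.read_state(): the state, without advancing time (a new reading comes with each control period).
- read_camera(name): name is "side" or "top"; returns the picture (480x640x3 uint8, red, green, blue); there is no depth.
- calibration(name): a dict with "mtx" (3x3 intrinsics, pixels), "dist" ([k1, k2, p1, p2, k3] as OpenCV has them; the pictures are not rectified), "position" and "rotation" of the camera in the world. Camera axes: x right, y down, z forward; pixel columns grow to the right and rows downward; lengths in m; the calibration is good to about 2 mm. A picture is of the moment at which its call begins. calibration takes no time and is no camera call.
- workorder.job_done(): hands the job in; it is judged then, once.
The state is a dict: "time_s": time; "joint_positions": joint angles; "joint_vel": joint speeds; "effort": joint torques, N m; "ee_pos": TCP position; "tool_rot": TCP orientation; "ft_force": force on the tool from outside, world axes, zero at the start; "ft_torque": the same for the moment, N m; "gripper_width": opening from 0.0 (shut) to 1.0 (fully open); "grip_force": force on a finger pad.
Only numpy, scipy, OpenCV 4.12 (cv2) and the standard library are available. Lean on these libraries where they do the work, as an engineer would, in place of code of your own. Each camera call takes 0.05 s, during which the arm holds its last target. There are 200 camera calls.

TASK

Serve all four walnuts: carry the clear scoop by its handle to the shallow white dish, bring its spout down close above the dish (a couple of centimetres over the rim) before tipping, and pour the walnuts in so that none bounces out. Then set the empty scoop down upright, without dropping it, centred on the narrow raised stand, and let go. Leave the dish where it stands and do not disturb the other things on the counter.

Things in the scene. Friction and masses are not known exactly. Their poses are not given: they have to be found in the camera images.
- scoop_grip (a point): Centre of the scoop's black handle bar, the place to grip, 90 mm above the scoop's underside on its balance line (centre of mass within 6 mm of it). Axes: x towards the open spout, y along the bar, z up. The bar is 104 mm long (y), 18 mm wide (x, flat faces to pinch), 20 mm high (z); about 40 mm are free between it and the walnuts.
- scoop: Clear polycarbonate tray with a bar handle bridging it, origin under its flat base below the handle's centre, same axes. Base x -65 to +45 mm, y -47 to +47 (posts to 52); walls 4 mm thick, 45 mm high; from x = +45 the floor rises at 15 degrees to the spout. 0.17 to 0.29 kg. Tipped some 50 degrees spout-down it empties.
- scoop_lip (a point): Middle of the scoop's open spout lip, where the rising floor ends: x = +98 mm, z = +17.5 mm from the scoop's origin, same axes. The lip is 94 mm wide (86 inside), its floor 4 mm thick.
- dish: Shallow round white ceramic dish standing loose on the counter, origin at the centre of its underside: 160 mm across the rim, 140 mm across the foot, 24 mm tall, inner floor 6 mm above the counter, wall 5 mm. 0.45 kg.
- stand: Fixed narrow stand, origin on the counter below its centre: round foot 90 mm across, thin stem, and on it a flat square top 60 x 60 mm, 70 mm above the counter. It has no rim.
- stand_top (a point): Centre of the stand's flat top face, 70 mm above the counter; axes along the edges of the square.
- walnut1: A walnut in its shell, slightly oval, 34 to 38 mm across, origin at its centre. 15 g. At the start it lies in the scoop.
- walnut2: A walnut in its shell, slightly oval, 34 to 38 mm across, origin at its centre. 15 g. At the start it lies in the scoop.
- walnut3: A walnut in its shell, slightly oval, 34 to 38 mm across, origin at its centre. 15 g. At the start it lies in the scoop.
- walnut4: A walnut in its shell, slightly oval, 34 to 38 mm across, origin at its centre. 15 g. At the start it lies in the scoop.
- mug: White ceramic mug, 80 mm across, 95 mm tall, handle at +y of its frame. A bystander, origin at its underside unless it has been turned; leave it alone.
- cup: Clear polycarbonate cup, 72 mm across, 105 mm tall. A bystander, origin at its underside unless it has been turned; leave it alone.
- lid: Red silicone lid lying flat, 96 mm across, 20 mm tall with its knob. A bystander, origin at its underside unless it has been turned; leave it alone.
- jar: Closed glass jar, 64 mm across, 100 mm tall. A bystander, origin at its underside unless it has been turned; leave it alone.
- spoon: Steel spoon lying flat, 160 mm long along x of its frame. A bystander; leave it alone.
- bowl: White ceramic bowl, 100 mm across, 50 mm tall. A bystander, origin at its underside unless it has been turned; leave it alone.
Things that resemble listed ones, but are neither listed nor needed, are in the scene too. Leave any turquoise look-alike of the walnut4 alone.

How it is judged:
On the way, in this order (a step that is already met when the one before it is completed fails the run):
1. the spout is low over the dish (lip less than 75 mm above the counter, within 85 mm of the dish's centre) and the scoop begins to tip (over 0.2 rad) (horizontal distance between scoop_lip and dish below 0.085 m and height (world z) of scoop_lip below 0.075 m and angle between scoop's own z axis and vertical above 0.2 rad), for 0.03 s.
2. all four walnuts are in the dish (horizontal distance between each of walnut1, walnut2, walnut3, walnut4 and dish below 0.072 m and z of each of walnut1, walnut2, walnut3, walnut4 in the frame of dish below 0.045 m), for 0.2 s.
At the end, for the whole second after the job is handed in: All four walnuts lie in the dish (centres within 72 mm of its centre) at rest, the dish stands flat, and the empty scoop stands upright (within 0.08 rad) and still on the stand's top, its origin within 25 mm of the top's centre, released (all of step 2 and horizontal distance between scoop and stand_top below 0.025 m and z of scoop in the frame of stand_top between -0.005 and 0.006 m and angle between scoop's own z axis and vertical below 0.08 rad and linear speed of scoop below 0.02 m/s and angular speed of scoop below 0.1 rad/s and angle between dish's own z axis and vertical below 0.05 rad and linear speed of each of walnut1, walnut2, walnut3, walnut4 below 0.05 m/s); the robot touches nothing.
It fails at once if the scoop is tipped (over 0.45 rad) with its spout high (lip over 75 mm above the counter, that is 50 mm above the dish's rim) while a walnut is not yet in the dish (angle between scoop's own z axis and vertical above 0.45 rad and height (world z) of scoop_lip above 0.075 m and z of any of walnut1, walnut2, walnut3, walnut4 in the frame of dish above 0.05 m).
It fails at once if the scoop is dropped (moves faster than 0.5 m/s with no finger touching it) (linear speed of scoop above 0.5 m/s and contact force between the fingers and scoop below 0.01 N).
It fails at once if the dish is shifted more than 30 mm (distance of dish from where it was at the start of the episode above 0.03 m).
It fails at once if a bystander is moved more than 30 mm (distance of any of mug, cup, lid, jar, spoon, bowl from where it was at the start of the episode above 0.03 m).
It also fails if it takes over 64 s, if anything falls off the work surface, if the arm or the gripper's body presses on something with over 40 N, if the wrist force passes 120 N, or if a joint passes its speed limit or range.

## Working session

There is one attempt and no reset: what is moved stays moved. The work goes in short steps, Python scripts to look and compute and a tool call to move; the robot and the scene stay as the last step left them, time stands still between calls to the robot, and variables do not carry over. Pictures are saved under pics/ and viewed, at most 10 in all, crops included, and the job is handed in when it is done.

Besides the shell and the picture viewer there is one more tool, called after "Emit:" as name(argument=value, ...), one argument or row to a line, values as JSON. drive_tool: Moves the arm, as the interface text tells. Its arguments: {"type":"object","properties":{"commands":{"type":"array"},"newtons":{"type":"number"}},"required":["commands"]}

```bash
mkdir -p pics; ls; python3 - <<'E'
from workcell import robot, read_camera, calibration
import cv2
for n in("side","top"):
    im=read_camera(n); cv2.imwrite(f"pics/{n}0.png",im[:,:,::-1]); print(n,calibration(n))
print(robot.read_state())
E
```

```text
pics
side {'mtx': array([[575.71334576,   0.        , 319.62831173],
       [  0.        , 575.71334576, 250.71150717],
       [  0.        ,   0.        ,   1.        ]]), 'dist': array([-0.0089212,  0.       ,  0.       ,  0.       ,  0.       ]), 'position': array([ 0.21324555, -0.78076136,  0.89056665]), 'rotation': array([-2.3205378 ,  0.56400074, -0.24272965])}
top {'mtx': array([[579.1552872 ,   0.        , 317.86113309],
       [  0.        , 579.1552872 , 239.48136411],
       [  0.        ,   0.        ,   1.        ]]), 'dist': array([0.02121324, 0.        , 0.        , 0.        , 0.        ]), 'position': array([ 0.30979834, -0.0512203 ,  1.46456301]), 'rotation': array([-2.14599864,  2.10015755, -0.19889206])}
{'time_s': 0.1, 'joint_positions': array([-1.40563075e+00,  4.91485428e-01,  1.55937578e+00,  2.09407284e-05,
        1.09171345e+00, -1.05597853e-01]), 'joint_vel': array([-0.00038508, -0.00208923, -0.00281188, -0.00059178,  0.00020692,
        0.0021752 ]), 'effort': array([ 2.96247104e-03, -6.19446945e+01, -2.62027287e+01, -1.31019870e-04,
        2.88700314e-03,  1.18895485e-05]), 'ee_pos': array([ 0.16716241, -0.60202767,  0.23079917]), 'tool_rot': array([-3.11187563e+00, -4.23868596e-01,  1.67604209e-05]), 'ft_force': array([-0.59758119,  0.94207816,  0.33093567]), 'ft_torque': array([ 0.01753786,  0.02502783, -0.0067153 ]), 'grip_force': 0.0, 'gripper_width': 1.0040940525180946}
```

View pics/top0.png

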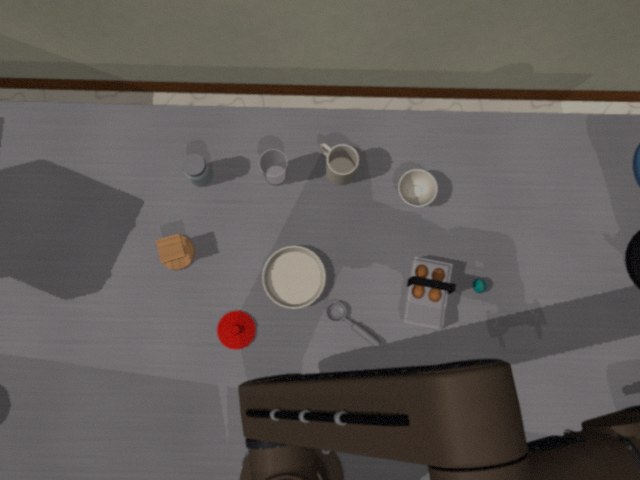

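View pics/side0.png

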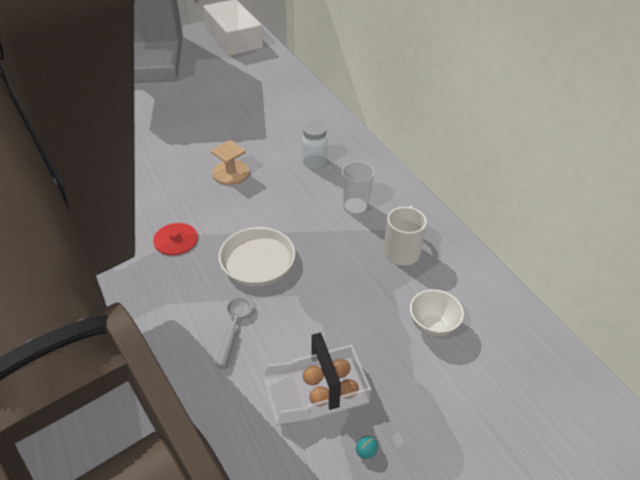

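The top view shows the scoop at (430,292) with its black bar at (431,284) and the spout towards the image bottom. The dish is at (295,277), the stand at (175,251), the spoon at (350,320) and the lid at (236,329). In the side view the bar is at (325,370), the dish at (257,257) and the stand top at (229,152).

```bash
cat > h.py <<'E'
import numpy as np, cv2
from scipy.spatial.transform import Rotation as R
from workcell import calibration
def ray(n,px):
    c=calibration(n); u=cv2.undistortPoints(np.array([[px]],float),c["mtx"],c["dist"])[0,0]
    return c["position"], R.from_rotvec(c["rotation"]).apply([u[0],u[1],1.])
def onz(n,px,z):
    p,d=ray(n,px); return p+d*(z-p[2])/d[2]
def tri(a,b):
    p,d=ray("side",a); q,e=ray("top",b); s=np.linalg.lstsq(np.c_[d,-e],q-p,rcond=None)[0]
    A,B=p+d*s[0],q+e*s[1]; return (A+B)/2, np.linalg.norm(A-B)
def big(mask,roi):
    x0,y0,x1,y1=roi; m=np.zeros_like(mask); m[y0:y1,x0:x1]=mask[y0:y1,x0:x1]
    k=cv2.findContours(m,cv2.RETR_EXTERNAL,cv2.CHAIN_APPROX_NONE)[0]
    return max(k,key=cv2.contourArea)
E
python3 - <<'E'
from h import *
np.set_printoptions(precision=4,suppress=True)
T=cv2.imread("pics/top0.png");S=cv2.imread("pics/side0.png")
hv=lambda im:cv2.cvtColor(im,cv2.COLOR_BGR2HSV)
for n,im,rb,rd,rs in(("top",T,(400,265,465,305),(250,235,335,320),(150,225,200,275)),("side",S,(300,325,350,415),(205,220,305,300),(200,135,260,190))):
    c=big(cv2.inRange(im,(0,0,0),(45,45,45)),rb); r=cv2.minAreaRect(c); b=cv2.boxPoints(r)
    print(n,"bar",r); print(np.array([onz(n,p,.1 if n=="top" else .09) for p in b]), onz(n,r[0],.1))
    h=hv(im); w=((im.min(2)>(125 if n=="top" else 140))*255).astype(np.uint8)
    c=big(w,rd); e=cv2.fitEllipse(cv2.convexHull(c)); print("dish",e)
    pts=np.array([onz(n,p,.024)[:2] for p in cv2.convexHull(c)[:,0]]); print(" circ",cv2.minEnclosingCircle(pts.astype(np.float32)))
    c=big(cv2.inRange(h,(5,80,60),(25,255,255)),rs); hl=cv2.convexHull(c)[:,0]; a=cv2.approxPolyDP(hl,3,True)[:,0]
    print("stand",cv2.boundingRect(c),[(tuple(p),onz(n,p,.07)[:2]) for p in a])
    m=cv2.inRange(h,(3,120,50),(18,255,255)); 
    k,_=cv2.findContours(m,0,2); print("nuts",[ (np.round(cv2.minEnclosingCircle(q)[0]),onz(n,cv2.minEnclosingCircle(q)[0],.025)) for q in k if cv2.contourArea(q)>25])
# scoop far rim corners
for p in((415,257),(452,262),(405,321),(441,328)): print(p,onz("top",p,.045))
for p in ((0,0),(40,0),(0,40)): print(onz("top",(300+p[0],250+p[1]),0))
a=cv2.resize(T[225:345,390:490],None,fx=4,fy=4,interpolation=cv2.INTER_CUBIC);b=cv2.resize(T[215:290,140:240],None,fx=4,fy=4,interpolation=cv2.INTER_CUBIC)
o=np.zeros((480,800,3),np.uint8);o[:,:400]=a;o[:300,400:]=b
cv2.imwrite("pics/c1.png",o)
E
```

```text
top bar ((431.4893493652344, 284.0606689453125), (47.67547607421875, 9.948807716369629), 9.92624568939209)
[[ 0.4636 -0.2613  0.1   ]
 [ 0.487  -0.2655  0.1   ]
 [ 0.4699 -0.3761  0.1   ]
 [ 0.4466 -0.3716  0.1   ]] [ 0.4667 -0.3187  0.1   ]
dish ((295.6955261230469, 277.09014892578125), (55.58185958862305, 63.78249740600586), 8.335927963256836)
 circ ((0.4862865209579468, 0.011334332637488842), 0.0786798745393753)
stand (156, 234, 39, 36) [((np.int32(179), np.int32(234)), array([0.58  , 0.2926])), ((np.int32(191), np.int32(242)), array([0.5607, 0.262 ])), ((np.int32(194), np.int32(252)), array([0.5361, 0.2531])), ((np.int32(188), np.int32(265)), array([0.5039, 0.2657])), ((np.int32(172), np.int32(269)), array([0.4933, 0.3037])), ((np.int32(162), np.int32(263)), array([0.5074, 0.3289])), ((np.int32(156), np.int32(240)), array([0.5638, 0.3476]))]
nuts [(array([435., 294.]), array([ 0.4508, -0.341 ,  0.025 ])), (array([418., 291.]), array([ 0.4583, -0.3006,  0.025 ])), (array([438., 275.]), array([ 0.4993, -0.3503,  0.025 ])), (array([422., 271.]), array([ 0.5073, -0.3099,  0.025 ])), (array([174., 250.]), array([0.5476, 0.3131, 0.025 ])), (array([380.,  90.]), array([ 0.9883, -0.2029,  0.025 ]))]
side bar ((334.18060302734375, 392.4123229980469), (30.149450302124023, 11.524704933166504), 84.0938491821289)
[[ 0.4585 -0.3557  0.09  ]
 [ 0.4758 -0.3622  0.09  ]
 [ 0.4545 -0.4106  0.09  ]
 [ 0.4379 -0.4043  0.09  ]] [ 0.4534 -0.3887  0.1   ]Traceback (most recent call last):
  File "<stdin>", line 9, in <module>
cv2.error: OpenCV(4.12.0) /io/opencv/modules/imgproc/src/shapedescr.cpp:361: error: (-201:Incorrect size of input array) There should be at least 5 points to fit the ellipse in function 'fitEllipseNoDirect'
```

Emit:
drive_tool(
  commands=[
    [0, -0.04, 0, 0, -1],
    [0, -0.04, 0, 0, -1],
    [0, -0.04, 0, 0, -1],
    [0, -0.04, 0, 0, -1],
    [0, -0.04, 0, 0, -1],
    [0, -0.04, 0, 0, -1],
    [0, -0.04, 0, 0, -1],
    [0, -0.04, 0, 0, -1],
  ],
)

```text
time_s: 0.77
ee_pos: [0.0813, -0.2918, 0.2309]
tool_rot: [-3.112, -0.424, -0.0]
ft_force: [-1.1, -0.0, 0.1]
gripper_width: 0.998
grip_force: 0.0
```

```bash
cat > st.py <<'E'
from h import *
from workcell import robot
s=robot.read_state(); np.set_printoptions(precision=3,suppress=True)
print(s["time_s"],s["joint_positions"],s["ee_pos"],"r",np.hypot(*s["ee_pos"][:2]),"w",s["gripper_width"],"F",s["ft_force"],s["grip_force"]); print(R.from_rotvec(s["tool_rot"]).as_matrix())
E
python3 st.py
```

```text
0.7667 [-1.518  0.015  2.254 -0.     0.873 -0.219] [ 0.081 -0.292  0.231] r 0.3028896002017549 w 0.9981064819986827 F [-1.09  -0.013  0.053] 0.0
[[ 0.964  0.268 -0.   ]
 [ 0.268 -0.964  0.   ]
 [ 0.    -0.    -1.   ]]
```

Emit:
drive_tool(
  commands=[
    [0, 0, 0.04, 0, -1],
    [0, 0, 0.03, 0, -1],
    [0, -0.02, 0, 0, -1],
    [0, -0.03, 0, 0, -1],
    [0, -0.03, 0, 0, -1],
    [0, -0.03, 0, 0, -1],
    [0, -0.03, 0, 0, -1],
  ],
)

```text
time_s: 1.35
ee_pos: [0.0442, -0.1574, 0.161]
tool_rot: [-3.112, -0.425, -0.0]
ft_force: [-1.4, 0.4, 0.3]
gripper_width: 0.999
grip_force: 0.0
```

```bash
python3 st.py
```

```text
1.35 [-1.712 -0.072  2.625 -0.     0.589 -0.413] [ 0.044 -0.157  0.161] r 0.16352996648294238 w 0.999094202341765 F [-1.358  0.428  0.251] 0.0
[[ 0.963  0.268  0.   ]
 [ 0.268 -0.963  0.001]
 [ 0.    -0.001 -1.   ]]
```

Emit:
drive_tool(
  commands=[
    [0, -0.02, 0, 0, -1],
    [0, -0.02, 0, 0, -1],
    [0, -0.02, 0, 0, -1],
    [0, -0.02, 0, 0, -1],
  ],
)

```text
time_s: 1.68
ee_pos: [0.0244, -0.0873, 0.1612]
tool_rot: [-3.112, -0.427, -0.001]
ft_force: [-0.1, -1.1, -0.3]
gripper_width: 0.996
grip_force: 0.0
```

```bash
python3 st.py
```

```text
1.6833 [-2.111 -0.293  2.734 -0.     0.701 -0.814] [ 0.024 -0.087  0.161] r 0.09066131253548827 w 0.9956869472760586 F [-0.146 -1.136 -0.341] 0.0
[[ 0.963  0.27   0.   ]
 [ 0.27  -0.963  0.001]
 [ 0.    -0.    -1.   ]]
```

Emit:
drive_tool(
  commands=[
    [0, 0, 0.015, 0, -1],
    [0, 0, 0.015, 0, -1],
    [0, 0, 0.015, 0, -1],
    [0, 0, 0.015, 0, -1],
  ],
)

```text
time_s: 2.02
ee_pos: [0.0278, -0.1054, 0.1328]
tool_rot: [-3.104, -0.419, 0.003]
ft_force: [0.0, -0.8, 0.0]
gripper_width: 0.999
grip_force: 0.0
```

```bash
python3 st.py
```

```text
2.0167 [-1.943 -0.056  2.791 -0.016  0.414 -0.626] [ 0.028 -0.105  0.133] r 0.10904505307003261 w 0.9989332796200302 F [ 0.024 -0.805  0.033] 0.0
[[ 0.964  0.265 -0.003]
 [ 0.265 -0.964  0.009]
 [-0.001 -0.01  -1.   ]]
```

Emit:
drive_tool(
  commands=[
    [0, 0, 0.02, 0, -1],
    [0, -0.04, 0.0, 0, -1],
    [0, -0.04, 0.0, 0, -1],
    [0, -0.04, 0.0, 0, -1],
    [0, -0.04, 0.0, 0, -1],
  ],
)

```text
time_s: 2.43
ee_pos: [0.0064, -0.0771, 0.147]
tool_rot: [-3.092, -0.428, 0.004]
ft_force: [0.0, 0.3, 0.3]
gripper_width: 1.0
grip_force: 0.0
```

```bash
python3 st.py
```

```text
2.4333 [-2.405 -0.259  2.792 -0.03   0.619 -1.084] [ 0.006 -0.077  0.147] r 0.0773717537309971 w 0.9995077399983465 F [0.001 0.32  0.262] 0.0
[[ 0.962  0.272 -0.005]
 [ 0.272 -0.962  0.019]
 [ 0.    -0.02  -1.   ]]
```

Emit:
drive_tool(
  commands=[
    [0, 0.04, 0, 0, -1],
    [0, 0.04, 0.0, 0, -1],
    [0, 0.04, 0.0, 0, -1],
    [0, 0.04, 0.0, 0, -1],
  ],
)

```text
time_s: 2.77
ee_pos: [0.0171, -0.1523, 0.1487]
tool_rot: [-3.097, -0.414, 0.006]
ft_force: [-2.0, 0.4, 0.3]
gripper_width: 1.003
grip_force: 0.0
```

```bash
python3 st.py
```

```text
2.7667 [-1.883 -0.035  2.664 -0.021  0.527 -0.56 ] [ 0.017 -0.152  0.149] r 0.15326165938864128 w 1.0032561695836124 F [-1.999  0.402  0.315] 0.0
[[ 0.965  0.263 -0.006]
 [ 0.263 -0.965  0.017]
 [-0.001 -0.018 -1.   ]]
```

```bash
cat > fk.py <<'E'
import numpy as np
from scipy.spatial.transform import Rotation as R
from scipy.optimize import least_squares
# joints, ee_pos, rotvec
D=[([-1.40563,.491485,1.559376,0,1.091713,-.105598],[.16716,-.60203,.2308],[-3.11188,-.42387,0]),
([-1.518,.015,2.254,0,.873,-.219],[.081,-.292,.231],[-3.112,-.424,0]),
([-1.712,-.072,2.625,0,.589,-.413],[.0442,-.1574,.161],[-3.112,-.425,0]),
([-2.111,-.293,2.734,0,.701,-.814],[.0244,-.0873,.1612],[-3.112,-.427,-.001]),
([-1.943,-.056,2.791,-.016,.414,-.626],[.0278,-.1054,.1328],[-3.104,-.419,.003]),
([-2.405,-.259,2.792,-.03,.619,-1.084],[.0064,-.0771,.147],[-3.092,-.428,.004]),
([-1.883,-.035,2.664,-.021,.527,-.56],[.0171,-.1523,.1487],[-3.097,-.414,.006])]
def fk(q,p):
    a,d,L1,e,L2,h,Lt=p
    Ry=lambda t:R.from_euler('y',t); Rz=lambda t:R.from_euler('z',t)
    T=Rz(q[0]); x=np.array([0,0,h])+T.apply([a,d,0])
    T=T*Ry(q[1]); x=x+T.apply([0,0,L1])
    T=T*Ry(q[2]); x=x+T.apply([e,0,L2])
    T=T*Rz(S[0]*q[3])*Ry(q[4]); x=x+T.apply([0,0,Lt])
    return x,T*Rz(S[1]*q[5]+S[2])
S=[1,1,0]
def fit():
    f=lambda p:np.concatenate([(fk(q,p)[0]-x) for q,x,_ in D]+[[.01*(p[6]-.25),.001*p[3]]])
    return least_squares(f,[0,.066,.5,0,.5,.4,.25])
E
python3 - <<'E'
import fk; from fk import *
np.set_printoptions(precision=4,suppress=True)
for s4 in (1,-1):
    fk.S[0]=s4; r=fit(); p=r.x; print(s4,p,np.abs(r.fun).max())
    for q,x,v in D:
        for s6 in(1,-1):
            fk.S[1]=s6;fk.S[2]=0
            print(s6,(fk.fk(q,p)[1].inv()*R.from_rotvec(v)).as_rotvec(),end=' ')
        print()
E
```

```text
Traceback (most recent call last):
AttributeError: 'function' object has no attribute 'S'
```

```bash
python3 - <<'E'
import fk as M; from fk import D,R,np
np.set_printoptions(precision=4,suppress=True)
for s4 in (1,-1):
    M.S[0]=s4; r=M.fit(); p=r.x; print(s4,p,np.abs(r.fun).max())
    for q,x,v in D:
        for s6 in(1,-1):
            M.S[1]=s6;M.S[2]=0
            print(s6,(M.fk(q,p)[1].inv()*R.from_rotvec(v)).as_rotvec(),end=' ')
        print()
E
```

```text
1 [0.     0.0657 0.5863 0.0437 0.4115 0.1873 0.2446] 0.00026611385358936424
1 [-0.      0.      1.5708] -1 [-0.      0.      1.3596] 
1 [0.0003 0.0004 1.5718] -1 [0.0004 0.0003 1.1338] 
1 [0.0003 0.0002 1.5711] -1 [0.0003 0.0001 0.7451] 
1 [-0.0003  0.0004  1.5719] -1 [ 0.0001  0.0004 -0.0561] 
1 [-0.0002 -0.      1.5709] -1 [-0.0002  0.0001  0.3189] 
1 [ 0.001  -0.0008  1.57  ] -1 [-0.0002 -0.0012 -0.598 ] 
1 [ 0.0001 -0.0007  1.571 ] -1 [-0.0002 -0.0006  0.451 ] 
-1 [-0.0007  0.0647  0.5844  0.0478  0.4154 -0.0909 -0.041 ] 0.0029098822219299357
1 [-0.      0.      1.5708] -1 [-0.      0.      1.3596] 
1 [0.0003 0.0004 1.5718] -1 [0.0004 0.0003 1.1338] 
1 [0.0003 0.0002 1.5711] -1 [0.0003 0.0001 0.7451] 
1 [-0.0003  0.0004  1.5719] -1 [ 0.0001  0.0004 -0.0561] 
1 [ 0.0139 -0.0023  1.5416] -1 [ 0.009  -0.009   0.2896] 
1 [0.0377 0.0105 1.521 ] -1 [ 0.0248 -0.0262 -0.6468] 
1 [ 0.0229 -0.0059  1.5347] -1 [ 0.0148 -0.0156  0.4147]
```

```bash
cat >> fk.py <<'E'
S[:]=[1,1,np.pi/2]
P=np.array([0,.0657,.5863,.0437,.4115,.1873,.2446])
LO=np.array([-3.1,-.84,.05,-1.13,.06,-2.69]);HI=np.array([3.1,2.19,2.79,4.28,2.93,2.69])
def ik(x,Rt,q0):
    def f(q):
        y,T=fk(q,P); return np.r_[y-x,.3*(T.inv()*Rt).as_rotvec()]
    s=least_squares(f,np.clip(q0,LO+.01,HI-.01),bounds=(LO,HI)); return s.x,np.abs(s.fun).max()
def tool(head,a,phi=0):
    """fingers along heading (unit xy) tilted a from down; closing line horizontal; rolled phi about tool z"""
    t=np.r_[np.sin(a)*np.array(head),-np.cos(a)]; y=np.array([-head[1],head[0],0.]); x=np.cross(y,t)
    return R.from_matrix(np.c_[x,y,t])*R.from_euler('z',phi)
E
cat > chk.py <<'E'
from fk import *
np.set_printoptions(precision=2,suppress=True)
b=np.array([.153,.988])
for nm,h in(("A",-b),("B",b)):
  for a in(.7,.87,1.0):
    for flip in(0,np.pi):
      for q0 in ([-.3,.5,1.6,0,1.,0],[-.3,.5,1.6,1.5,1.,-1.5],[-.3,.5,1.6,-1,1.,1],[-.3,.5,1.6,3,1.,-2]):
        out=[];q=np.array(q0,float);ok=True;qs=[]
        for g,ph in [((.467,-.319,.20),0),((.467,-.319,.09),0),((.467,-.319,.2),0),((.56,0,.2),0),((.56,0,.12),0)]+[((.56,0,.12),s) for s in (.3,.6,.9,1.1)]+[((.56,0,.12),s) for s in (-.3,-.6,-.9,-1.1)]+[((.535,.31,.25),0),((.535,.31,.16),0)]:
            if ph==-.3:q=qs[4]
            if g==(.535,.31,.25):q=qs[4]
            Rt=tool(h,a,flip+ph); x=np.array(g)+Rt.apply([0,0,.019]); q,e=ik(x,Rt,q); qs.append(q); out.append(e)
        out=np.array(out)
        if out[:5].max()<.003: print(nm,a,round(flip,1),q0[3],"err mm",(out*1000).round(0),"\n  grasp",qs[1],"pre-pour",qs[4],"+",qs[8],"-",qs[12],"place",qs[14])
E
python3 chk.py
```

```text
B 0.7 0 0 err mm [ 0.  0.  0.  0.  0.  0. 23. 55. 76.  0.  0.  0.  0. 16.  0.] 
  grasp [-0.91  0.77  1.68  0.52  1.26  2.08] pre-pour [-0.38  0.65  1.89  0.85  0.99  2.3 ] + [-0.44  0.69  2.14  1.34  0.83  2.69] - [-0.38  0.65  1.89  0.85  0.99  1.2 ] place [0.19 0.57 1.91 1.11 0.74 2.61]
B 0.7 0 -1 err mm [ 0.  0.  0.  0.  0.  0. 23. 55. 76.  0.  0.  0.  0. 16.  0.] 
  grasp [-0.91  0.77  1.68  0.52  1.26  2.08] pre-pour [-0.38  0.65  1.89  0.85  0.99  2.3 ] + [-0.44  0.69  2.14  1.34  0.83  2.69] - [-0.38  0.65  1.89  0.85  0.99  1.2 ] place [0.19 0.57 1.91 1.11 0.74 2.61]
B 0.7 3.1 0 err mm [0. 0. 0. 0. 0. 0. 0. 0. 0. 0. 0. 0. 0. 0. 0.] 
  grasp [-0.91  0.77  1.68  0.52  1.26 -1.06] pre-pour [-0.38  0.65  1.89  0.85  0.99 -0.84] + [-0.38  0.65  1.89  0.85  0.99  0.26] - [-0.38  0.65  1.89  0.85  0.99 -1.94] place [ 0.19  0.57  1.91  1.11  0.74 -0.53]
B 0.7 3.1 1.5 err mm [0. 0. 0. 0. 0. 0. 0. 0. 0. 0. 0. 0. 0. 0. 0.] 
  grasp [-0.91  0.77  1.68  0.52  1.26 -1.06] pre-pour [-0.38  0.65  1.89  0.85  0.99 -0.84] + [-0.38  0.65  1.89  0.85  0.99  0.26] - [-0.38  0.65  1.89  0.85  0.9
[... 3371 characters left out ...]
 -1.04] + [-0.46  0.74  1.89  1.03  1.22  0.06] - [-0.46  0.74  1.89  1.03  1.22 -2.14] place [ 0.11  0.63  1.98  1.47  0.95 -0.93]
B 1.0 3.1 -1 err mm [0. 0. 0. 0. 0. 0. 0. 0. 0. 0. 0. 0. 0. 0. 0.] 
  grasp [-0.96  0.87  1.61  0.63  1.51 -1.13] pre-pour [-0.46  0.74  1.89  1.03  1.22 -1.04] + [-0.46  0.74  1.89  1.03  1.22  0.06] - [-0.46  0.74  1.89  1.03  1.22 -2.14] place [ 0.11  0.63  1.98  1.47  0.95 -0.93]
B 1.0 3.1 3 err mm [0. 0. 0. 0. 0. 0. 0. 0. 0. 0. 0. 0. 0. 0. 0.] 
  grasp [-0.96  0.87  1.61  0.63  1.51 -1.13] pre-pour [-0.46  0.74  1.89  1.03  1.22 -1.04] + [-0.46  0.74  1.89  1.03  1.22  0.06] - [-0.46  0.74  1.89  1.03  1.22 -2.14] place [ 0.11  0.63  1.98  1.47  0.95 -0.93]
```

```bash
cat > plan.py <<'E'
import sys,json
from h import *
from workcell import robot
def plan(wps,step=.04,dr=.12,claw=-1,s=None,out=True):
    """wps: (pos xyz, total roll from now). rows in tool frame, rounded; prints them in calls of 8"""
    s=s or robot.read_state(); x=np.array(s["ee_pos"]);T=R.from_rotvec(s["tool_rot"]);rows=[];ph=0
    for g,r in wps:
        g=np.array(g); n=max(1,int(np.ceil(max(np.linalg.norm(g-x)/step,abs(r-ph)/dr))))
        for k in range(n,0,-1):
            d=T.inv().apply((g-x)/k).round(4); dp=round((r-ph)/k,3); rows.append([*d.tolist(),dp,claw])
            x=x+T.apply(d); T=T*R.from_euler('z',dp); ph+=dp
    if out:
        for i in range(0,len(rows),8): print(json.dumps(rows[i:i+8]))
    return rows
E
python3 - <<'E'
from plan import *
from h import onz
for p in((160,80),(135,10),(180,50),(233,50),(262,45)): print(p,onz("side",p,0).round(2))
plan([((.1,-.38,.42),-.6),((.35,-.3,.5),-1.6),((.46,0,.5),-2.6),((.36,.32,.5),-3.6),((.12,.6,.5),-4.29)])
E
```

```text
(160, 80) [0.52 0.82 0.  ]
(135, 10) [0.58 1.34 0.  ]
(180, 50) [0.63 0.98 0.  ]
(233, 50) [0.79 0.9  0.  ]
(262, 45) [0.88 0.89 0.  ]
[[0.002, 0.0237, -0.0276, -0.06, -1], [0.0006, 0.0237, -0.0276, -0.06, -1], [-0.0009, 0.0237, -0.0275, -0.06, -1], [-0.0023, 0.0236, -0.0276, -0.06, -1], [-0.0037, 0.0235, -0.0275, -0.06, -1], [-0.0051, 0.0232, -0.0276, -0.06, -1], [-0.0065, 0.0228, -0.0275, -0.06, -1], [-0.0079, 0.0224, -0.0276, -0.06, -1]]
[[-0.0092, 0.0219, -0.0275, -0.06, -1], [-0.0104, 0.0214, -0.0276, -0.06, -1], [0.0248, 0.0153, -0.0089, -0.111, -1], [0.023, 0.0179, -0.0089, -0.111, -1], [0.0209, 0.0204, -0.0089, -0.111, -1], [0.0185, 0.0225, -0.0089, -0.111, -1], [0.0159, 0.0244, -0.0089, -0.111, -1], [0.0131, 0.0261, -0.0089, -0.111, -1]]
[[0.0101, 0.0273, -0.0089, -0.111, -1], [0.007, 0.0283, -0.0089, -0.112, -1], [0.0038, 0.0289, -0.0089, -0.111, -1], [0.0283, 0.0214, 0.0005, -0.111, -1], [0.0258, 0.0244, 0.0005, -0.111, -1], [0.0229, 0.0271, 0.0005, -0.111, -1], [0.0198, 0.0295, 0.0005, -0.111, -1], [0.0164, 0.0315, 0.0005, -0.111, -1]]
[[0.0128, 0.0331, 0.0005, -0.111, -1], [0.0091, 0.0343, 0.0005, -0.111, -1], [0.0052, 0.0351, 0.0004, -0.111, -1], [0.0013, 0.0355, 0.0005, -0.112, -1], [0.0204, 0.0312, 0.0007, -0.111, -1], [0.0168, 0.0332, 0.0007, -0.111, -1], [0.013, 0.0349, 0.0006, -0.111, -1], [0.009, 0.0361, 0.0007, -0.111, -1]]
[[0.005, 0.0369, 0.0006, -0.111, -1], [0.0009, 0.0373, 0.0007, -0.111, -1], [-0.0033, 0.0371, 0.0006, -0.111, -1], [-0.0074, 0.0365, 0.0007, -0.111, -1], [-0.0113, 0.0355, 0.0006, -0.112, -1], [-0.0006, 0.0369, 0.0006, -0.069, -1], [-0.0031, 0.0367, 0.0006, -0.069, -1], [-0.0056, 0.0364, 0.0006, -0.069, -1]]
[[-0.0081, 0.036, 0.0006, -0.069, -1], [-0.0106, 0.0353, 0.0006, -0.069, -1], [-0.013, 0.0345, 0.0006, -0.069, -1], [-0.0154, 0.0335, 0.0006, -0.069, -1], [-0.0177, 0.0324, 0.0006, -0.069, -1], [-0.0198, 0.0311, 0.0007, -0.069, -1], [-0.0219, 0.0296, 0.0006, -0.069, -1]]
```

Emit:
drive_tool(
  commands=[
    [0.002, 0.024, -0.028, -0.06, -1],
    [0.001, 0.024, -0.028, -0.06, -1],
    [-0.001, 0.024, -0.028, -0.06, -1],
    [-0.002, 0.024, -0.028, -0.06, -1],
    [-0.004, 0.024, -0.028, -0.06, -1],
    [-0.005, 0.023, -0.028, -0.06, -1],
    [-0.006, 0.023, -0.028, -0.06, -1],
    [-0.008, 0.022, -0.028, -0.06, -1],
  ],
)

```text
time_s: 3.43
ee_pos: [0.0864, -0.3355, 0.3707]
tool_rot: [-2.903, -1.152, -0.002]
ft_force: [-0.8, -0.5, 0.4]
gripper_width: 0.997
grip_force: 0.0
```

Emit:
drive_tool(
  commands=[
    [-0.009, 0.022, -0.028, -0.06, -1],
    [-0.01, 0.021, -0.028, -0.06, -1],
    [0.025, 0.015, -0.009, -0.111, -1],
    [0.023, 0.018, -0.009, -0.111, -1],
    [0.021, 0.02, -0.009, -0.111, -1],
    [0.018, 0.022, -0.009, -0.111, -1],
    [0.016, 0.024, -0.009, -0.111, -1],
    [0.013, 0.026, -0.009, -0.111, -1],
  ],
)

```text
time_s: 4.1
ee_pos: [0.2689, -0.3242, 0.4787]
tool_rot: [-2.24, -2.179, -0.013]
ft_force: [0.2, -0.0, 0.1]
gripper_width: 1.001
grip_force: 0.0
```

Emit:
drive_tool(
  commands=[
    [0.01, 0.027, -0.009, -0.111, -1],
    [0.007, 0.028, -0.009, -0.111, -1],
    [0.004, 0.029, -0.009, -0.111, -1],
    [0.028, 0.021, 0, -0.111, -1],
    [0.026, 0.024, 0, -0.111, -1],
    [0.023, 0.027, 0, -0.111, -1],
    [0.02, 0.03, 0, -0.111, -1],
    [0.016, 0.032, 0, -0.111, -1],
  ],
)

```text
time_s: 4.77
ee_pos: [0.4107, -0.1291, 0.5079]
tool_rot: [-1.089, -2.935, -0.022]
ft_force: [0.5, 0.2, 0.5]
gripper_width: 0.996
grip_force: 0.0
```

Emit:
drive_tool(
  commands=[
    [0.013, 0.033, 0, -0.111, -1],
    [0.009, 0.034, 0, -0.111, -1],
    [0.005, 0.035, 0, -0.111, -1],
    [0.001, 0.036, 0, -0.111, -1],
    [0.02, 0.031, 0, -0.111, -1],
    [0.017, 0.033, 0, -0.111, -1],
    [0.013, 0.035, 0, -0.111, -1],
    [0.009, 0.036, 0, -0.111, -1],
  ],
)

```text
time_s: 5.43
ee_pos: [0.4133, 0.1457, 0.5125]
tool_rot: [0.278, -3.125, -0.028]
ft_force: [1.3, 0.0, -0.1]
gripper_width: 1.0
grip_force: 0.0
```

Emit:
drive_tool(
  commands=[
    [0.005, 0.037, 0, -0.111, -1],
    [0.001, 0.037, 0, -0.111, -1],
    [-0.003, 0.037, 0, -0.111, -1],
    [-0.007, 0.037, 0, -0.111, -1],
    [-0.011, 0.036, 0, -0.111, -1],
    [-0.001, 0.037, 0, -0.069, -1],
    [-0.003, 0.037, 0, -0.069, -1],
    [-0.006, 0.036, 0, -0.069, -1],
  ],
)

```text
time_s: 6.1
ee_pos: [0.2833, 0.4072, 0.5176]
tool_rot: [-1.419, 2.8, 0.028]
ft_force: [0.3, 0.5, 0.7]
gripper_width: 1.003
grip_force: 0.0
```

Emit:
drive_tool(
  commands=[
    [-0.008, 0.036, 0, -0.069, -1],
    [-0.011, 0.035, 0, -0.069, -1],
    [-0.013, 0.035, 0, -0.069, -1],
    [-0.015, 0.034, 0, -0.069, -1],
    [-0.018, 0.032, 0, -0.069, -1],
    [-0.02, 0.031, 0, -0.069, -1],
    [-0.022, 0.03, 0, -0.069, -1],
  ],
)

```text
time_s: 6.68
ee_pos: [0.1144, 0.6032, 0.522]
tool_rot: [-2.044, 2.376, 0.026]
ft_force: [0.3, 0.6, 0.3]
gripper_width: 1.0
grip_force: 0.0
```

```bash
python3 st.py; python3 - <<'E'
from workcell import read_camera
import cv2
for n in("side","top"): cv2.imwrite(f"pics/{n}1.png",read_camera(n)[:,:,::-1])
a=cv2.imread("pics/top1.png");b=cv2.imread("pics/side1.png")
import numpy as np
cv2.imwrite("pics/both1.png",cv2.resize(np.hstack([a,b]),(800,300),interpolation=cv2.INTER_AREA))
E
```

```text
6.6833 [ 1.272  0.337  1.065  0.011  1.725 -1.718] [0.114 0.603 0.522] r 0.6139386960412708 w 0.9997820670955297 F [0.323 0.596 0.302] 0.0
[[-0.149 -0.989 -0.006]
 [-0.989  0.149  0.017]
 [-0.016  0.008 -1.   ]]
```

View pics/both1.png

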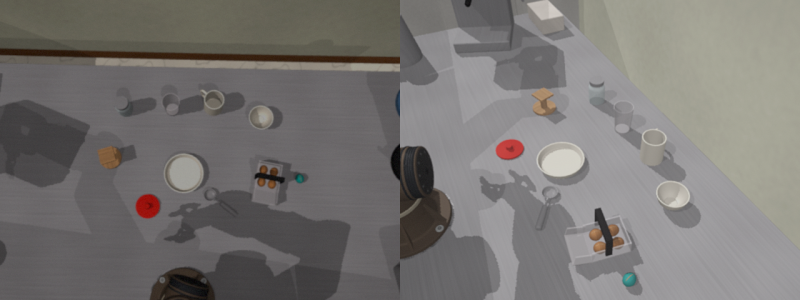

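The view is now unobstructed: in the (half-scale) top picture the scoop is at (268,178), the dish at (184,172) and the stand at (108,156). The tool can only shift and roll, so next I test whether pushing at the reach limit builds up a tool tilt.

Emit:
drive_tool(
  commands=[
    [-0.04, 0.017, 0, 0, -1],
    [-0.04, 0.017, 0, 0, -1],
    [-0.04, 0.017, 0, 0, -1],
    [-0.04, 0.017, 0, 0, -1],
    [-0.035, 0.017, 0, 0, -1],
  ],
)

```text
time_s: 7.2
ee_pos: [0.0691, 0.7853, 0.5255]
tool_rot: [-2.041, 2.381, 0.025]
ft_force: [0.4, 1.0, 0.5]
gripper_width: 1.0
grip_force: 0.0
```

```bash
python3 st.py
```

```text
7.2 [ 1.397  0.744  0.344  0.01   2.039 -1.587] [0.069 0.785 0.525] r 0.7882942720020057 w 1.0002510814029433 F [0.38  1.026 0.509] 0.0
[[-0.153 -0.988 -0.006]
 [-0.988  0.153  0.015]
 [-0.014  0.008 -1.   ]]
```

Emit:
drive_tool(
  commands=[
    [-0.041, 0, 0, 0, -1],
    [-0.041, 0, 0, 0, -1],
    [-0.041, 0, 0, 0, -1],
    [-0.041, 0, 0, 0, -1],
    [-0.041, 0, 0, 0, -1],
    [-0.041, 0, 0, 0, -1],
    [-0.041, 0, 0, 0, -1],
    [-0.041, 0, 0, 0, -1],
  ],
)

```text
time_s: 7.87
ee_pos: [0.0988, 0.9051, 0.4302]
tool_rot: [-1.974, 2.307, 0.162]
ft_force: [0.9, -0.7, -0.6]
gripper_width: 1.001
grip_force: 0.0
```

```bash
python3 st.py
```

```text
7.8667 [ 1.384  0.998  0.049  0.022  1.948 -1.593] [0.099 0.905 0.43 ] r 0.9105053184034229 w 1.0011578300284076 F [ 0.918 -0.679 -0.58 ] 0.0
[[-0.154 -0.988  0.007]
 [-0.977  0.153  0.146]
 [-0.145  0.015 -0.989]]
```

Emit:
drive_tool(
  commands=[
    [-0.038, -0.004, -0.015, 0, -1],
    [-0.038, -0.004, -0.015, 0, -1],
    [-0.038, -0.004, -0.015, 0, -1],
    [-0.038, -0.004, -0.015, 0, -1],
    [-0.038, -0.004, -0.013, 0, -1],
    [-0.038, -0.004, -0.013, 0, -1],
    [-0.039, -0.004, -0.011, 0, -1],
    [-0.039, -0.004, -0.011, 0, -1],
  ],
)

```text
time_s: 8.53
ee_pos: [0.1417, 0.9312, 0.4647]
tool_rot: [-1.877, 2.193, 0.332]
ft_force: [-0.4, 0.2, -0.1]
gripper_width: 0.996
grip_force: 0.0
```

```bash
python3 st.py
```

```text
8.5333 [ 1.338  0.971  0.048  0.046  1.796 -1.631] [0.142 0.931 0.465] r 0.9418810986029047 w 0.9962072844762728 F [-0.423  0.18  -0.087] 0.0
[[-0.15  -0.988  0.031]
 [-0.935  0.151  0.321]
 [-0.322  0.019 -0.947]]
```

Emit:
drive_tool(
  commands=[
    [-0.04, 0, -0.008, 0, -1],
    [-0.04, 0, -0.007, 0, -1],
    [-0.04, 0, -0.006, 0, -1],
    [-0.041, 0, -0.005, 0, -1],
    [-0.041, 0, -0.004, 0, -1],
    [-0.041, 0, -0.003, 0, -1],
    [-0.041, 0, -0.002, 0, -1],
    [-0.041, 0, -0.001, 0, -1],
  ],
)

```text
time_s: 9.2
ee_pos: [0.1497, 0.9744, 0.4824]
tool_rot: [-1.77, 2.071, 0.487]
ft_force: [0.2, 0.1, 1.4]
gripper_width: 1.0
grip_force: 0.0
```

Emit:
drive_tool(
  commands=[
    [-0.041, 0, 0, 0, -1],
    [-0.041, 0, 0.001, 0, -1],
    [-0.041, 0, 0.002, 0, -1],
    [-0.041, 0, 0.003, 0, -1],
    [-0.041, 0, 0.004, 0, -1],
    [-0.041, 0, 0.005, 0, -1],
    [-0.041, 0, 0.006, 0, -1],
    [-0.04, 0, 0.007, 0, -1],
  ],
)

```text
time_s: 9.87
ee_pos: [0.1579, 1.0179, 0.5004]
tool_rot: [-1.657, 1.943, 0.627]
ft_force: [-0.7, -0.6, -0.4]
gripper_width: 1.0
grip_force: 0.0
```

```bash
python3 st.py
```

```text
9.8667 [ 1.335  0.984  0.048  0.071  1.414 -1.633] [0.158 1.018 0.5  ] r 1.030074978057708 w 1.0004025004509205 F [-0.693 -0.563 -0.366] 0.0
[[-0.129 -0.988  0.081]
 [-0.755  0.15   0.639]
 [-0.643  0.021 -0.765]]
```

Emit:
drive_tool(
  commands=[
    [-0.04, 0, 0.008, 0, -1],
    [-0.04, 0, 0.009, 0, -1],
    [-0.04, 0, 0.01, 0, -1],
    [-0.039, 0, 0.011, 0, -1],
    [-0.039, 0, 0.012, 0, -1],
    [-0.039, 0, 0.013, 0, -1],
    [-0.039, 0, 0.014, 0, -1],
  ],
)

```text
time_s: 10.45
ee_pos: [0.1645, 1.0539, 0.5148]
tool_rot: [-1.558, 1.831, 0.735]
ft_force: [-0.5, -0.6, 0.1]
gripper_width: 1.003
grip_force: 0.0
```

```bash
python3 st.py; cat > meas.py <<'E'
from h import *
np.set_printoptions(precision=4,suppress=True)
T=cv2.imread("pics/top1.png");S=cv2.imread("pics/side1.png")
def bar(im,roi):
    c=big(cv2.inRange(im,(0,0,0),(48,48,48)),roi); return cv2.minAreaRect(c)
print("bar top",bar(T,(400,265,465,305)))
for n,im,roi in(("top",T,(250,230,340,325)),("side",S,(205,215,315,305))):
    g=im.min(2); c=big(((g>(115))*255).astype(np.uint8),roi); hl=cv2.convexHull(c)[:,0]
    print("dish",n,cv2.boundingRect(c),cv2.minEnclosingCircle(np.array([onz(n,p,.024)[:2] for p in hl],np.float32)))
    h=cv2.cvtColor(im,cv2.COLOR_BGR2HSV)
    for q in cv2.findContours(cv2.inRange(h,(5,70,50),(22,255,255)),0,1)[0]:
        if cv2.contourArea(q)>60: print(" brown",n,cv2.boundingRect(q),cv2.contourArea(q))
z=lambda im,x0,y0,w,hh,f:cv2.resize(im[y0:y0+hh,x0:x0+w],None,fx=f,fy=f,interpolation=cv2.INTER_CUBIC)
o=np.zeros((600,800,3),np.uint8)
o[:300,:400]=z(T,395,245,80,60,5)*1; o[:300,400:]=z(S,290,325,80,60,5)
o[300:,:400]=z(T,140,225,80,60,5); o[300:,400:]=z(S,195,135,80,60,5)
cv2.imwrite("pics/c2.png",np.clip(o.astype(float)*1.4,0,255).astype(np.uint8))
E
python3 meas.py
```

```text
10.45 [ 1.336  1.     0.048  0.082  1.24  -1.637] [0.164 1.054 0.515] r 1.0666654203722334 w 1.0026675993778842 F [-0.518 -0.6    0.071] 0.0
[[-0.114 -0.988  0.1  ]
 [-0.645  0.15   0.749]
 [-0.756  0.021 -0.654]]
bar top ((431.173095703125, 284.1346130371094), (47.06787872314453, 10.78638744354248), 11.309932708740234)
dish top (261, 245, 65, 65) ((0.48636505007743835, 0.01153723243623972), 0.08074867725372314)
 brown top (241, 429, 77, 51) 751.5
 brown top (428, 288, 14, 14) 127.5
 brown top (412, 285, 13, 14) 118.0
 brown top (432, 268, 13, 13) 110.5
 brown top (416, 265, 12, 13) 111.0
 brown top (156, 233, 39, 37) 1012.5
 brown top (119, 80, 521, 22) 4775.0
dish side (205, 215, 110, 90) ((0.4840327799320221, 0.0013568701688200235), 0.17435584962368011)
 brown side (310, 387, 20, 16) 224.5
 brown side (340, 380, 18, 15) 187.5
 brown side (303, 366, 21, 19) 280.0
 brown side (333, 359, 17, 19) 212.5
 brown side (211, 140, 38, 45) 1056.0
```

View pics/c2.png

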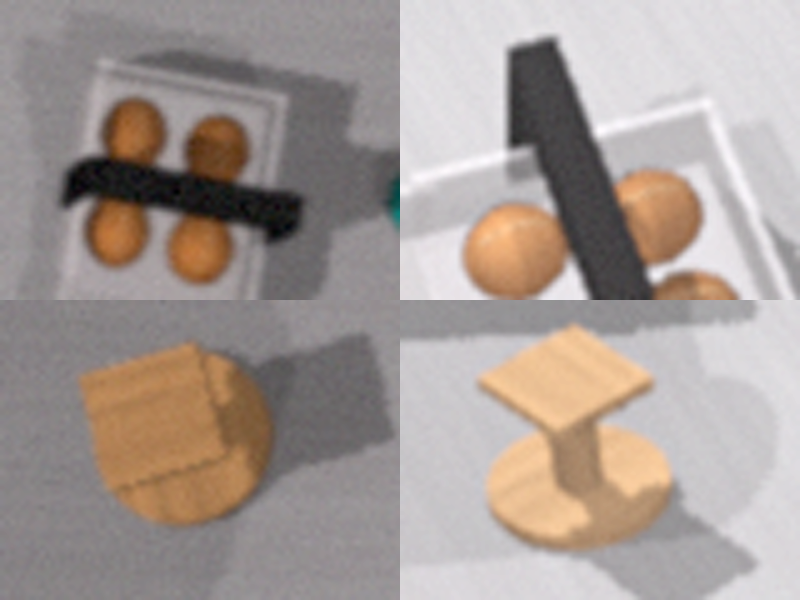

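Crop shows the bar's top face, from (412,276) to (455.6,284) along its back edge in the top view. The stand top's corners are at (156,241), (180,233.6), (185,256), (163,262.4) in the top view and (230.4,140), (211,151), (226,161), (245.4,151.6) in the side view.

```bash
python3 - <<'E'
from h import *
np.set_printoptions(precision=4,suppress=True)
t=np.array([onz("top",p,.07) for p in((156,241),(180,233.6),(185,256),(163,262.4))]);s=np.array([onz("side",p,.07) for p in((211,151),(230.4,140),(245.4,151.6),(226,161))])
print(t.mean(0),np.linalg.norm(np.diff(t,axis=0),axis=1));print(s.mean(0),np.linalg.norm(np.diff(s,axis=0),axis=1))
print("tri",tri((228.2,150.9),(171,248.3)))
a,b=onz("top",(412,276.4),.1),onz("top",(455.6,284),.1);print("bar back edge top",a,b,np.linalg.norm(a-b),np.degrees(np.arctan2(*(a-b)[:2])))
print("side end corners",onz("side",(321,332.4),.1),onz("side",(312,334.4),.1))
S=cv2.imread("pics/side1.png");T=cv2.imread("pics/top1.png")
g=S.min(2);h=cv2.cvtColor(S,cv2.COLOR_BGR2HSV)
for th in(150,165,180):
    c=big(((g>th)*255).astype(np.uint8),(212,222,302,292)); e=cv2.fitEllipse(cv2.convexHull(c)); print(th,e,onz("side",e[0],.024),cv2.boundingRect(c))
# walnuts
N=[((320,395),(435,295)),((313.5,375.5),(418.5,292)),((341.5,368.5),(422,271.5)),((349,387.5),(438.5,274.5))]
for q in N: print("nut",*tri(*q))
# bar dark mask, row profile to find top/front split
m=cv2.inRange(S,(0,0,0),(75,75,75)); c=big(m,(295,325,350,415)); print(cv2.minAreaRect(c),cv2.boxPoints(cv2.minAreaRect(c)))
E
```

```text
[0.5443 0.3097 0.07  ] [0.0606 0.0575 0.0549]
[0.5468 0.3063 0.07  ] [0.061  0.0615 0.0558]
tri (array([0.5462, 0.3101, 0.0669]), np.float64(0.0033280953840034264))
bar back edge top [ 0.4839 -0.2729  0.1   ] [ 0.4682 -0.3756  0.1   ] 0.10386246652141108 8.733858113837389
side end corners [ 0.4879 -0.2791  0.1   ] [ 0.4726 -0.2759  0.1   ]
150 ((243.24684143066406, 250.1811065673828), (76.92137908935547, 131.04026794433594), 72.06017303466797) [0.4672 0.0289 0.024 ] (212, 222, 90, 70)
165 ((256.0166015625, 253.98023986816406), (55.839141845703125, 77.34687042236328), 84.37651824951172) [0.4866 0.0068 0.024 ] (218, 226, 77, 57)
180 ((256.1961975097656, 254.24212646484375), (54.53285598754883, 76.52345275878906), 84.26164245605469) [0.4866 0.0059 0.024 ] (218, 227, 77, 55)
nut [ 0.451  -0.343   0.0221] 0.004913800058782454
nut [ 0.4585 -0.3027  0.0195] 0.0063845386582623755
nut [ 0.5097 -0.3121  0.0185] 0.005039632554545912
nut [ 0.5022 -0.3527  0.0215] 0.004137099536477867
((326.8028259277344, 370.0972900390625), (76.08479309082031, 18.18739128112793), 72.82408905029297) [[306.8805 336.4369]
 [324.2568 331.0661]
 [346.7251 403.7577]
 [329.3488 409.1285]]
```

```bash
python3 - <<'E'
from plan import *; import fk
np.set_printoptions(precision=2,suppress=True)
s=robot.read_state();T=R.from_rotvec(s["tool_rot"]);t=T.as_matrix()[:,2]
tgt=np.array([.469,-.326,.09])+.019*t; pre=tgt-.12*t; print(tgt,pre)
q=s["joint_positions"];x=s["ee_pos"];print("fk err",fk.fk(q,fk.P)[0]-x)
W=[(.40,.6,.5),(.5,0.1,.42),pre]
for w in W+[tgt]:
    for k in np.linspace(.2,1,5):
        q,e=fk.ik(x+k*(np.array(w)-x),T,q)
    x=np.array(w);print(w,q,e)
plan([(w,0) for w in W])
E
```

```text
[ 0.47 -0.31  0.08] [ 0.46 -0.4   0.16]
fk err [-0.   -0.01 -0.  ]
(0.4, 0.6, 0.5) [ 0.72  0.27  1.43  0.71  0.87 -2.57] 3.0763169789338463e-12
(0.5, 0.1, 0.42) [-0.05  0.12  1.57  0.56  1.36 -2.69] 0.12196328765567145
[ 0.46 -0.4   0.16] [-0.74  0.6   2.15 -0.85  0.06 -2.69] 0.31629678750156415
[ 0.47 -0.31  0.08] [-0.63  0.68  2.18 -0.78  0.06 -2.69] 0.2946049562358128
[[0.0213, -0.0232, -0.0236, 0.0, -1], [0.0213, -0.0232, -0.0236, 0.0, -1], [0.0213, -0.0232, -0.0236, 0.0, -1], [0.0213, -0.0232, -0.0236, 0.0, -1], [0.0213, -0.0232, -0.0236, 0.0, -1], [0.0213, -0.0232, -0.0236, 0.0, -1], [0.0213, -0.0232, -0.0236, 0.0, -1], [0.0213, -0.0231, -0.0236, 0.0, -1]]
[[0.0213, -0.0232, -0.0237, 0.0, -1], [0.0213, -0.0231, -0.0236, 0.0, -1], [0.0213, -0.0232, -0.0237, 0.0, -1], [0.0213, -0.0231, -0.0236, 0.0, -1], [0.0213, -0.0232, -0.0237, 0.0, -1], [0.0286, -0.0135, -0.024, 0.0, -1], [0.0286, -0.0135, -0.024, 0.0, -1], [0.0286, -0.0135, -0.024, 0.0, -1]]
[[0.0286, -0.0135, -0.024, 0.0, -1], [0.0286, -0.0135, -0.024, 0.0, -1], [0.0286, -0.0135, -0.024, 0.0, -1], [0.0285, -0.0135, -0.0241, 0.0, -1], [0.0286, -0.0135, -0.024, 0.0, -1], [0.0285, -0.0135, -0.0241, 0.0, -1], [0.0286, -0.0135, -0.024, 0.0, -1], [0.0285, -0.0135, -0.0241, 0.0, -1]]
[[0.0286, -0.0135, -0.024, 0.0, -1], [0.0285, -0.0136, -0.0241, 0.0, -1], [0.0352, -0.0027, -0.0138, 0.0, -1], [0.0352, -0.0027, -0.0138, 0.0, -1], [0.0352, -0.0027, -0.0138, 0.0, -1], [0.0352, -0.0027, -0.0138, 0.0, -1], [0.0352, -0.0027, -0.0138, 0.0, -1], [0.0352, -0.0027, -0.0138, 0.0, -1]]
[[0.0352, -0.0027, -0.0138, 0.0, -1], [0.0352, -0.0027, -0.0138, 0.0, -1], [0.0352, -0.0027, -0.0139, 0.0, -1], [0.0351, -0.0027, -0.0138, 0.0, -1], [0.0352, -0.0027, -0.0139, 0.0, -1], [0.0351, -0.0027, -0.0138, 0.0, -1], [0.0352, -0.0026, -0.0139, 0.0, -1], [0.0351, -0.0027, -0.0138, 0.0, -1]]
[[0.0352, -0.0026, -0.0139, 0.0, -1]]
```

```bash
python3 - <<'E'
from plan import *; import fk
np.set_printoptions(precision=2,suppress=True)
s=robot.read_state();T=R.from_rotvec(s["tool_rot"]);t=T.as_matrix()[:,2]
tgt=np.array([.469,-.326,.09])+.019*t; pre=tgt-.12*t
q=s["joint_positions"];x=s["ee_pos"]
W=[((.38,.6,.5),1.6),((.5,0.1,.36),3.142),(pre+[0,0,.03],3.142)]; r0=0
for w,r in W:
    for k in np.linspace(.1,1,10):
        q,e=fk.ik(x+k*(np.array(w)-x),T*R.from_euler('z',r0+k*(r-r0)),q)
    x=np.array(w);r0=r;print(w,q,e)
plan(W)
E
```

```text
(0.38, 0.6, 0.5) [ 0.74  0.24  1.46  0.7   0.85 -0.95] 4.4704495660852217e-10
(0.5, 0.1, 0.36) [-0.31  0.24  1.83  0.86  1.37 -0.47] 3.2161948659847894e-09
[ 0.46 -0.4   0.19] [-1.02  0.77  1.39  0.5   1.7  -0.98] 5.218048215738236e-15
[[0.0199, -0.0201, -0.0221, 0.114, -1], [0.0175, -0.0222, -0.0221, 0.114, -1], [0.0149, -0.0241, -0.0221, 0.114, -1], [0.012, -0.0256, -0.0221, 0.114, -1], [0.0091, -0.0268, -0.0221, 0.114, -1], [0.0059, -0.0277, -0.0221, 0.114, -1], [0.0028, -0.0282, -0.0221, 0.115, -1], [-0.0005, -0.0283, -0.022, 0.114, -1]]
[[-0.0037, -0.0281, -0.0221, 0.115, -1], [-0.0069, -0.0275, -0.022, 0.114, -1], [-0.01, -0.0265, -0.0221, 0.114, -1], [-0.013, -0.0252, -0.022, 0.115, -1], [-0.0158, -0.0235, -0.0221, 0.114, -1], [-0.0183, -0.0216, -0.022, 0.115, -1], [-0.0149, -0.0292, -0.0194, 0.11, -1], [-0.018, -0.0274, -0.0194, 0.11, -1]]
[[-0.0209, -0.0252, -0.0194, 0.11, -1], [-0.0236, -0.0228, -0.0194, 0.11, -1], [-0.0259, -0.0201, -0.0194, 0.11, -1], [-0.028, -0.0171, -0.0194, 0.11, -1], [-0.0297, -0.0139, -0.0194, 0.11, -1], [-0.031, -0.0106, -0.0193, 0.11, -1], [-0.032, -0.0071, -0.0194, 0.11, -1], [-0.0326, -0.0035, -0.0193, 0.11, -1]]
[[-0.0327, 0.0, -0.0194, 0.111, -1], [-0.0326, 0.0037, -0.0193, 0.11, -1], [-0.0319, 0.0072, -0.0194, 0.111, -1], [-0.031, 0.0108, -0.0193, 0.11, -1], [-0.0328, 0.0028, -0.019, 0.0, -1], [-0.0328, 0.0028, -0.019, 0.0, -1], [-0.0328, 0.0027, -0.019, 0.0, -1], [-0.0328, 0.0028, -0.019, 0.0, -1]]
[[-0.0328, 0.0027, -0.019, 0.0, -1], [-0.0328, 0.0028, -0.019, 0.0, -1], [-0.0328, 0.0027, -0.019, 0.0, -1], [-0.0329, 0.0028, -0.019, 0.0, -1], [-0.0328, 0.0027, -0.0191, 0.0, -1], [-0.0329, 0.0028, -0.019, 0.0, -1], [-0.0328, 0.0027, -0.0191, 0.0, -1], [-0.0329, 0.0028, -0.019, 0.0, -1]]
[[-0.0328, 0.0027, -0.0191, 0.0, -1], [-0.0329, 0.0028, -0.019, 0.0, -1]]
```

Emit:
drive_tool(
  commands=[
    [0.02, -0.02, -0.022, 0.114, -1],
    [0.018, -0.022, -0.022, 0.114, -1],
    [0.015, -0.024, -0.022, 0.114, -1],
    [0.012, -0.026, -0.022, 0.114, -1],
    [0.009, -0.027, -0.022, 0.114, -1],
    [0.006, -0.028, -0.022, 0.114, -1],
    [0.003, -0.028, -0.022, 0.115, -1],
    [-0.001, -0.028, -0.022, 0.114, -1],
  ],
)

```text
time_s: 11.12
ee_pos: [0.2898, 0.8331, 0.5199]
tool_rot: [-0.758, 2.467, 1.071]
ft_force: [0.6, 1.1, 0.4]
gripper_width: 1.001
grip_force: 0.0
```

Emit:
drive_tool(
  commands=[
    [-0.004, -0.028, -0.022, 0.115, -1],
    [-0.007, -0.028, -0.022, 0.114, -1],
    [-0.01, -0.027, -0.022, 0.114, -1],
    [-0.013, -0.025, -0.022, 0.115, -1],
    [-0.016, -0.024, -0.022, 0.114, -1],
    [-0.018, -0.022, -0.022, 0.115, -1],
    [-0.015, -0.029, -0.019, 0.11, -1],
    [-0.018, -0.027, -0.019, 0.11, -1],
  ],
)

```text
time_s: 11.78
ee_pos: [0.4202, 0.5756, 0.5046]
tool_rot: [-0.44, -2.806, -1.297]
ft_force: [0.1, -0.4, 0.6]
gripper_width: 1.002
grip_force: 0.0
```

Emit:
drive_tool(
  commands=[
    [-0.021, -0.025, -0.019, 0.11, -1],
    [-0.024, -0.023, -0.019, 0.11, -1],
    [-0.026, -0.02, -0.019, 0.11, -1],
    [-0.028, -0.017, -0.019, 0.11, -1],
    [-0.03, -0.014, -0.019, 0.11, -1],
    [-0.031, -0.011, -0.019, 0.11, -1],
    [-0.032, -0.007, -0.019, 0.11, -1],
    [-0.033, -0.004, -0.019, 0.11, -1],
  ],
)

```text
time_s: 12.45
ee_pos: [0.5146, 0.2958, 0.4312]
tool_rot: [-1.438, -2.123, -1.046]
ft_force: [0.2, 0.5, -0.1]
gripper_width: 1.001
grip_force: 0.0
```

```bash
python3 st.py; python3 - <<'E'
from plan import *
s=robot.read_state();T=R.from_rotvec(s["tool_rot"]);t=T.as_matrix()[:,2]
pre=np.array([.469,-.326,.09])-.1*t+[0,0,.03]
plan([((.5,.1,.36),.44),(pre,.44)])
E
```

```text
12.45 [ 0.079  0.207  1.69   0.913  1.202 -0.632] [0.515 0.296 0.431] r 0.5935779089456357 w 1.0013381404119206 F [ 0.233  0.529 -0.059] 0.0
[[-0.411  0.906  0.1  ]
 [ 0.631  0.204  0.748]
 [ 0.658  0.37  -0.656]]
[[-0.0274, -0.0132, -0.0169, 0.073, -1], [-0.0283, -0.0112, -0.0169, 0.073, -1], [-0.0291, -0.0091, -0.0169, 0.074, -1], [-0.0296, -0.007, -0.0169, 0.073, -1], [-0.0301, -0.0048, -0.0169, 0.074, -1], [-0.0303, -0.0025, -0.0168, 0.073, -1], [-0.033, -0.0006, -0.0189, 0.0, -1], [-0.033, -0.0006, -0.0189, 0.0, -1]]
[[-0.033, -0.0006, -0.0189, 0.0, -1], [-0.033, -0.0006, -0.0189, 0.0, -1], [-0.0329, -0.0006, -0.0189, 0.0, -1], [-0.033, -0.0005, -0.0189, 0.0, -1], [-0.0329, -0.0006, -0.0189, 0.0, -1], [-0.033, -0.0005, -0.0189, 0.0, -1], [-0.0329, -0.0006, -0.0189, 0.0, -1], [-0.033, -0.0005, -0.0189, 0.0, -1]]
[[-0.0329, -0.0006, -0.0189, 0.0, -1], [-0.033, -0.0005, -0.0189, 0.0, -1], [-0.0329, -0.0006, -0.0188, 0.0, -1], [-0.033, -0.0005, -0.0189, 0.0, -1]]
```

Emit:
drive_tool(
  commands=[
    [-0.027, -0.013, -0.017, 0.085, -1],
    [-0.028, -0.011, -0.017, 0.085, -1],
    [-0.029, -0.009, -0.017, 0.085, -1],
    [-0.03, -0.007, -0.017, 0.085, -1],
    [-0.03, -0.004, -0.017, 0.085, -1],
    [-0.031, -0.002, -0.017, 0.085, -1],
    [-0.033, 0, -0.019, 0, -1],
    [-0.033, 0, -0.019, 0, -1],
  ],
)

```text
time_s: 13.12
ee_pos: [0.4875, 0.0285, 0.3352]
tool_rot: [-1.837, -1.621, -0.842]
ft_force: [0.6, 1.0, -0.4]
gripper_width: 1.002
grip_force: 0.0
```

Emit:
drive_tool(
  commands=[
    [-0.033, 0, -0.019, 0, -1],
    [-0.033, 0, -0.019, 0, -1],
    [-0.033, 0, -0.019, 0, -1],
    [-0.033, 0, -0.019, 0, -1],
    [-0.033, 0, -0.019, 0, -1],
    [-0.033, 0, -0.019, 0, -1],
    [-0.033, 0, -0.019, 0, -1],
    [-0.033, 0, -0.019, 0, -1],
  ],
)

```text
time_s: 13.78
ee_pos: [0.4516, -0.2576, 0.2353]
tool_rot: [-1.838, -1.622, -0.841]
ft_force: [0.6, 0.1, 1.2]
gripper_width: 0.996
grip_force: 0.0
```

```bash
python3 st.py; python3 - <<'E'
from plan import *
s=robot.read_state();T=R.from_rotvec(s["tool_rot"]);t=T.as_matrix()[:,2]
pre=np.array([.469,-.326,.09])-.07*t
plan([(pre+[0,0,.05],0),(pre,0)])
E
```

```text
13.7833 [-0.917  0.572  1.662  0.562  1.586 -0.987] [ 0.452 -0.258  0.235] r 0.519928462295905 w 0.9961295949866845 F [0.609 0.057 1.161] 0.0
[[ 0.079  0.992  0.099]
 [ 0.652 -0.127  0.747]
 [ 0.754  0.005 -0.657]]
[[-0.0288, 0.0064, -0.0142, 0.0, -1], [-0.0288, 0.0063, -0.0142, 0.0, -1], [-0.0287, 0.0064, -0.0141, 0.0, -1], [-0.0288, 0.0063, -0.0142, 0.0, -1], [-0.0188, -0.0001, 0.0164, 0.0, -1], [-0.0189, -0.0001, 0.0165, 0.0, -1]]
```

Emit:
drive_tool(
  commands=[
    [-0.029, 0.006, -0.014, 0, -1],
    [-0.029, 0.006, -0.014, 0, -1],
    [-0.029, 0.006, -0.014, 0, -1],
    [-0.029, 0.006, -0.014, 0, -1],
    [-0.019, 0, 0.016, 0, -1],
    [-0.019, 0, 0.016, 0, -1],
    [0, 0, 0, 0, -1],
  ],
)

```text
time_s: 14.37
ee_pos: [0.4603, -0.3764, 0.1314]
tool_rot: [-1.835, -1.615, -0.84]
ft_force: [-0.4, -1.0, -0.3]
gripper_width: 0.998
grip_force: 0.0
```

```bash
python3 st.py; python3 - <<'E'
from workcell import read_camera
import cv2,numpy as np
T,S=read_camera("top")[:,:,::-1],read_camera("side")[:,:,::-1]
cv2.imwrite("pics/top2.png",T);cv2.imwrite("pics/side2.png",S)
z=lambda im,x,y,w,h:cv2.resize(im[y:y+h,x:x+w],(400,400),interpolation=cv2.INTER_CUBIC)
cv2.imwrite("pics/c3.png",np.hstack([z(T,390,230,110,110),z(S,260,310,150,150)]))
E
```

```text
14.3667 [-1.009  0.818  1.46   0.503  1.59  -1.066] [ 0.46  -0.376  0.131] r 0.5945988417123794 w 0.9984604481510194 F [-0.392 -0.99  -0.341] 0.0
[[ 0.083  0.992  0.096]
 [ 0.649 -0.127  0.75 ]
 [ 0.757  0.    -0.654]]
```

View pics/c3.png

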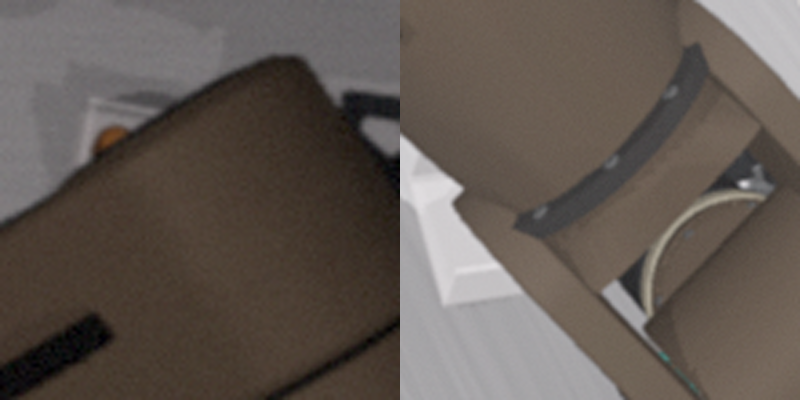

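Both views are blocked by the arm here, so I rely on the earlier two-view fix and advance while watching the force.

Emit:
drive_tool(
  commands=[
    [0, 0, 0.03, 0, -1],
    [0, 0, 0.03, 0, -1],
    [0, 0, 0.02, 0, -1],
    [0, 0, 0.009, 0, -1],
    [0, 0, 0, 0, -1],
  ],
  newtons=30,
)

```text
time_s: 14.88
ee_pos: [0.4703, -0.3092, 0.078]
tool_rot: [-1.835, -1.622, -0.84]
ft_force: [-0.3, -0.0, -0.3]
gripper_width: 0.998
grip_force: 0.0
```

Emit:
drive_tool(
  commands=[
    [0, 0, 0, 0, 1],
    [0, 0, 0, 0, 1],
    [0, 0, 0, 0, 1],
    [0, 0, 0, 0, 1],
    [0, 0, 0, 0, 1],
    [0, 0, 0, 0, 1],
    [0, 0, 0, 0, 1],
    [0, 0, 0, 0, 1],
  ],
  newtons=30,
)

```text
time_s: 15.55
ee_pos: [0.4699, -0.3105, 0.0774]
tool_rot: [-1.836, -1.621, -0.841]
ft_force: [1.1, -1.9, 0.6]
gripper_width: 0.205
grip_force: 35.0
```

```bash
python3 st.py
```

```text
15.55 [-0.944  0.84   1.607  0.552  1.417 -1.115] [ 0.47  -0.311  0.077] r 0.5632108764636646 w 0.2046102187104112 F [ 1.131 -1.909  0.583] 34.952813386917114
[[ 0.079  0.992  0.098]
 [ 0.652 -0.126  0.748]
 [ 0.754  0.005 -0.657]]
```

Emit:
drive_tool(
  commands=[
    [0, 0, 0, 0, 1],
    [0, 0, 0, 0, 1],
    [0.004, 0, -0.0035, 0, 1],
    [0.0075, 0, -0.0065, 0, 1],
    [0.0075, 0, -0.0065, 0, 1],
    [0.0075, 0, -0.0065, 0, 1],
    [0.004, 0, -0.0035, 0, 1],
    [0, 0, 0, 0, 1],
  ],
  newtons=90,
)

```text
time_s: 16.22
ee_pos: [0.4699, -0.3105, 0.1194]
tool_rot: [-1.837, -1.623, -0.841]
ft_force: [0.3, 0.2, -3.6]
gripper_width: 0.196
grip_force: 87.9
```

```bash
python3 st.py
```

```text
16.2167 [-0.943  0.781  1.595  0.548  1.475 -1.079] [ 0.47  -0.31   0.119] r 0.5632542865816016 w 0.1958187937032752 F [ 0.276  0.171 -3.65 ] 87.86603450775146
[[ 0.078  0.992  0.099]
 [ 0.653 -0.126  0.747]
 [ 0.753  0.006 -0.657]]
```

```bash
cat > pour.py <<'E'
from plan import *; import fk
np.set_printoptions(precision=3,suppress=True)
s=robot.read_state();T0=R.from_rotvec(s["tool_rot"]);M=T0.as_matrix()
xs=-M[:,1].copy();xs[2]=0;xs/=np.linalg.norm(xs);zs=np.array([0,0,1.]);Sc=R.from_matrix(np.c_[xs,np.cross(zs,xs),zs])
rel=T0.inv()*Sc          # scoop in tool at phi=0
def pts(phi):            # offsets from TCP in world
    T=T0*R.from_euler('z',phi); W=T*rel; c=-.019*T.as_matrix()[:,2]
    f=lambda p:c+W.apply(np.array(p)-[0,0,.09])
    return T,W,f
if __name__=="__main__":
    for phi in (-1.1,-.9,-.7,-.5,-.3,.3,.5,.7,.9,1.1):
        T,W,f=pts(phi);L=f([.098,0,.0175])
        print(phi,"tilt",np.arccos(W.as_matrix()[2,2]),"lip-tcp",L,"corners dz",f([.098,.043,.0175])[2]-L[2],f([.098,-.043,.0175])[2]-L[2],"xs",W.as_matrix()[:,0],"ys",W.as_matrix()[:,1])
E
python3 pour.py
```

```text
-1.1 tilt 0.8095808350074655 lip-tcp [-0.002 -0.053 -0.103] corners dz 0.011791484605122873 -0.011791484605122873 xs [-0.524 -0.526 -0.67 ] ys [ 0.483 -0.831  0.274]
-0.9 tilt 0.6678017908280682 lip-tcp [-0.024 -0.049 -0.102] corners dz 0.008194089805630717 -0.00819408980563073 xs [-0.682 -0.434 -0.589] ys [ 0.404 -0.894  0.191]
-0.7 tilt 0.5226509018328608 lip-tcp [-0.045 -0.042 -0.098] corners dz 0.00511925255016947 -0.005119252550169484 xs [-0.812 -0.325 -0.485] ys [ 0.306 -0.944  0.119]
-0.5 tilt 0.37501370787035343 lip-tcp [-0.065 -0.033 -0.09 ] corners dz 0.0026895568969043104 -0.0026895568969043243 xs [-0.91  -0.203 -0.361] ys [ 0.193 -0.979  0.063]
-0.3 tilt 0.22567113543017212 lip-tcp [-0.081 -0.022 -0.08 ] corners dz 0.0010018671441828914 -0.0010018671441828914 xs [-0.972 -0.073 -0.223] ys [ 0.069 -0.997  0.023]
0.3 tilt 0.22567113543017162 lip-tcp [-0.108  0.02  -0.036] corners dz 0.0009009468894882813 -0.0009009468894882813 xs [-0.923  0.313  0.223] ys [-0.316 -0.948  0.021]
0.5 tilt 0.3750137078703522 lip-tcp [-0.109  0.035 -0.02 ] corners dz 0.0025258329065563877 -0.002525832906556384 xs [-0.831  0.423  0.362] ys [-0.432 -0.9    0.059]
0.7 tilt 0.5226509018328601 lip-tcp [-0.105  0.049 -0.003] corners dz 0.004899251983002478 -0.004899251983002485 xs [-0.706  0.516  0.486] ys [-0.534 -0.838  0.114]
0.9 tilt 0.667801790828068 lip-tcp [-0.097  0.063  0.014] corners dz 0.00792658339000566 -0.00792658339000566 xs [-0.552  0.588  0.591] ys [-0.617 -0.765  0.184]
1.1 tilt 0.8095808350074652 lip-tcp [-0.084  0.074  0.028] corners dz 0.011487136977665416 -0.011487136977665409 xs [-0.376  0.637  0.673] ys [-0.679 -0.684  0.267]
```

```bash
python3 - <<'E'
from pour import *
T,W,f=pts(0); L0=f([.098,0,.0175]); print("lip now",s["ee_pos"]+L0)
lip=np.array([.51,.003,.06])
tcp0=lip-L0; x0=s["ee_pos"]
a=x0+[0,0,.03]
dirs=[(a,.012)]
g=tcp0+[0,0,.025]; print("tcp goals",a,g,tcp0)
u=M.T@(a-x0); v=M.T@(g-a); w=M.T@(tcp0-g); print("up",u,"across",v,"down",w)
q=s["joint_positions"]
x=x0
for k in np.linspace(.1,1,10): q,e=fk.ik(x+k*(tcp0-x),T0,q)
print(q,e)
# tipping rows
x=tcp0.copy();ph=0;rows=[]
for ph2,h in [(-.1*i,z) for i,z in zip(range(1,14),[.06,.06,.055,.052]+[.05]*9)]:
    T,_,_=pts(ph); T2,_,f=pts(ph2); g2=np.array([.51,.003,h])-f([.098,0,.0175]); d=T.inv().apply(g2-x).round(4); rows.append((d,ph2)); x=x+T.apply(d); ph=ph2
    q,e=fk.ik(x,T2,q); print(ph2,d,x,"j",q,round(e,5))
E
```

```text
lip now [ 0.371 -0.312  0.059]
tcp goals [ 0.47  -0.31   0.149] [0.609 0.005 0.145] [0.609 0.005 0.12 ]
up [ 0.023  0.    -0.02 ] across [0.213 0.098 0.252] down [-0.019 -0.     0.016]
[-0.403  0.716  1.751  0.907  1.173 -0.868] 2.001110943616879e-11
-0.1 [ 0.01  -0.006  0.   ] [0.604 0.012 0.127] j [-0.395  0.699  1.766  0.91   1.171 -0.963] 0.0
-0.2 [ 0.009 -0.006  0.   ] [0.598 0.019 0.134] j [-0.389  0.681  1.783  0.914  1.168 -1.059] 0.0
-0.30000000000000004 [ 0.006 -0.007  0.003] [0.591 0.025 0.135] j [-0.384  0.671  1.804  0.921  1.158 -1.167] 0.0
-0.4 [ 0.007 -0.007  0.002] [0.583 0.031 0.137] j [-0.379  0.659  1.826  0.928  1.15  -1.274] 0.0
-0.5 [ 0.008 -0.006  0.001] [0.575 0.036 0.14 ] j [-0.376  0.645  1.849  0.933  1.143 -1.381] 0.0
-0.6000000000000001 [ 0.009 -0.006 -0.   ] [0.565 0.041 0.144] j [-0.374  0.629  1.873  0.937  1.138 -1.486] 0.0
-0.7000000000000001 [ 0.01  -0.006 -0.   ] [0.555 0.045 0.148] j [-0.373  0.613  1.898  0.941  1.132 -1.594] 0.0
-0.8 [ 0.009 -0.006 -0.   ] [0.545 0.049 0.15 ] j [-0.374  0.599  1.923  0.945  1.126 -1.704] 0.0
-0.9 [ 0.01  -0.006 -0.   ] [0.534 0.052 0.152] j [-0.376  0.585  1.95   0.948  1.119 -1.817] 0.0
-1.0 [ 0.009 -0.006 -0.   ] [0.524 0.054 0.153] j [-0.38   0.574  1.976  0.952  1.113 -1.932] 0.0
-1.1 [ 0.01  -0.006 -0.   ] [0.512 0.056 0.153] j [-0.385  0.563  2.003  0.955  1.105 -2.049] 0.0
-1.2000000000000002 [ 0.009 -0.006 -0.   ] [0.501 0.056 0.152] j [-0.392  0.555  2.03   0.958  1.098 -2.168] 0.0
-1.3 [ 0.01  -0.006 -0.   ] [0.49  0.057 0.151] j [-0.401  0.548  2.057  0.96   1.09  -2.29 ] 0.0
```

Emit:
drive_tool(
  commands=[
    [0.004, 0, -0.0035, 0, 1],
    [0.0075, 0, -0.0065, 0, 1],
    [0.0075, 0, -0.0065, 0, 1],
    [0.004, 0, -0.0035, 0, 1],
    [0.0082, 0.0037, 0.0097, 0, 1],
    [0.0164, 0.0075, 0.0194, 0, 1],
    [0.0164, 0.0075, 0.0194, 0, 1],
    [0.0164, 0.0075, 0.0194, 0, 1],
  ],
)

```text
time_s: 16.88
ee_pos: [0.5071, -0.2237, 0.1471]
tool_rot: [-1.836, -1.62, -0.841]
ft_force: [0.3, -0.1, -2.8]
gripper_width: 0.198
grip_force: 88.0
```

Emit:
drive_tool(
  commands=[
    [0.0164, 0.0075, 0.0194, 0, 1],
    [0.0164, 0.0075, 0.0194, 0, 1],
    [0.0164, 0.0075, 0.0194, 0, 1],
    [0.0164, 0.0075, 0.0194, 0, 1],
    [0.0164, 0.0075, 0.0194, 0, 1],
    [0.0164, 0.0075, 0.0194, 0, 1],
    [0.0164, 0.0075, 0.0194, 0, 1],
    [0.0164, 0.0075, 0.0194, 0, 1],
  ],
)

```text
time_s: 17.55
ee_pos: [0.592, -0.0292, 0.1445]
tool_rot: [-1.836, -1.621, -0.84]
ft_force: [-0.1, 0.8, -2.4]
gripper_width: 0.199
grip_force: 87.9
```

Emit:
drive_tool(
  commands=[
    [0.0164, 0.0075, 0.0194, 0, 1],
    [0.0082, 0.0037, 0.0097, 0, 1],
    [0, 0, 0, 0, 1],
    [0, 0, 0, 0, 1],
  ],
)

```text
time_s: 17.88
ee_pos: [0.6075, 0.0059, 0.1439]
tool_rot: [-1.835, -1.622, -0.84]
ft_force: [-0.3, -0.2, -3.1]
gripper_width: 0.2
grip_force: 88.2
```

```bash
python3 st.py; python3 - <<'E'
from workcell import read_camera
import cv2,numpy as np
T,S=read_camera("top")[:,:,::-1],read_camera("side")[:,:,::-1]
cv2.imwrite("pics/top3.png",T);cv2.imwrite("pics/side3.png",S)
z=lambda im,x,y,w,h:cv2.resize(im[y:y+h,x:x+w],(400,400),interpolation=cv2.INTER_CUBIC)
cv2.imwrite("pics/c4.png",np.hstack([z(T,220,190,170,170),z(S,170,160,200,200)]))
E
```

```text
17.8833 [-0.415  0.686  1.743  0.886  1.206 -0.84 ] [0.607 0.006 0.144] r 0.6074818378353496 w 0.20011615581686104 F [-0.283 -0.178 -3.094] 88.1787371635437
[[ 0.079  0.992  0.096]
 [ 0.652 -0.124  0.748]
 [ 0.754  0.004 -0.656]]
```

View pics/c4.png

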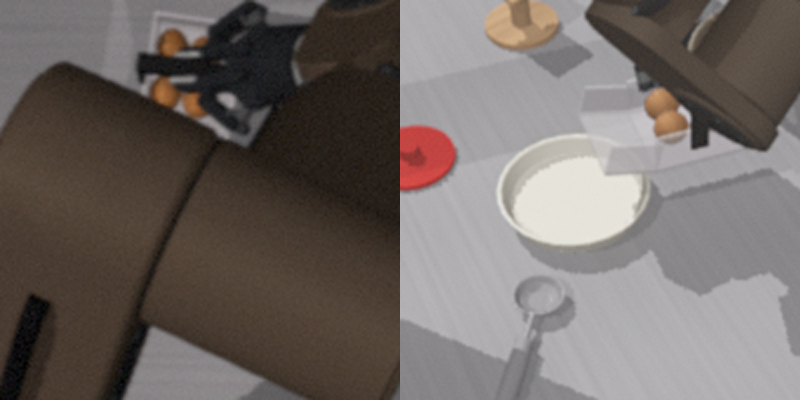

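The scoop hangs upright over the dish's right edge. Its open front end runs from about (261,212) to (272,246) in full side-view pixels, and the walnuts lie at the back. I compare this with the predicted lip.

```bash
python3 - <<'E'
from pour import *
c=calibration("side"); Rc=R.from_rotvec(c["rotation"]).inv()
T,W,f=pts(0)
for p in ([.098,-.047,.0175],[.098,.047,.0175],[.098,0,.0175],[-.065,.047,.045]):
    X=s["ee_pos"]+f(p); u=cv2.projectPoints(Rc.apply(X-c["position"])[None],np.zeros(3),np.zeros(3),c["mtx"],c["dist"])[0].ravel()
    print(p,X,u)
E
```

```text
[0.098, -0.047, 0.0175] [0.514 0.049 0.084] [258.316 216.201]
[0.098, 0.047, 0.0175] [ 0.503 -0.044  0.084] [271.677 246.902]
[0.098, 0, 0.0175] [0.508 0.003 0.084] [264.82  231.147]
[-0.065, 0.047, 0.045] [ 0.664 -0.065  0.111] [349.417 217.538]
```

Emit:
drive_tool(
  commands=[
    [-0.0045, 0, 0.004, 0, 1],
    [-0.0045, 0, 0.004, 0, 1],
    [-0.0045, 0, 0.004, 0, 1],
    [-0.0045, 0, 0.004, 0, 1],
    [0.005, -0.003, 0, -0.05, 1],
    [0.005, -0.003, 0, -0.05, 1],
    [0.0045, -0.003, 0, -0.05, 1],
    [0.0045, -0.003, 0, -0.05, 1],
  ],
)

```text
time_s: 18.65
ee_pos: [0.5959, 0.0188, 0.1329]
tool_rot: [-1.692, -1.828, -0.926]
ft_force: [0.6, 0.1, -3.2]
gripper_width: 0.196
grip_force: 88.1
```

Emit:
drive_tool(
  commands=[
    [0.003, -0.0035, 0.0015, -0.05, 1],
    [0.003, -0.0035, 0.0015, -0.05, 1],
    [0.0035, -0.0035, 0.001, -0.05, 1],
    [0.0035, -0.0035, 0.001, -0.05, 1],
    [0, 0, 0, 0, 1],
  ],
)

```text
time_s: 19.07
ee_pos: [0.5797, 0.0306, 0.1363]
tool_rot: [-1.528, -2.024, -1.005]
ft_force: [0.3, 0.8, -3.2]
gripper_width: 0.198
grip_force: 88.2
```

```bash
cat > look.py <<'E'
import sys
from workcell import read_camera
from h import *
n=sys.argv[1]
S=read_camera("side")[:,:,::-1]; T=read_camera("top")[:,:,::-1]
cv2.imwrite(f"pics/side{n}.png",S);cv2.imwrite(f"pics/top{n}.png",T)
h=cv2.cvtColor(np.ascontiguousarray(S),cv2.COLOR_BGR2HSV)
for q in cv2.findContours(cv2.inRange(h,(5,110,50),(16,255,255)),0,1)[0]:
    if cv2.contourArea(q)>40: m=cv2.minEnclosingCircle(q); print("nut?",np.round(m[0],1),round(m[1],1),cv2.contourArea(q),onz("side",m[0],.024).round(3))
E
python3 st.py; python3 look.py 4; python3 - <<'E'
from h import *
s=__import__("workcell").robot.read_state();M=R.from_rotvec(s["tool_rot"])
print("tcp want (.583,.031,.137)")
E
```

```text
19.0667 [-0.396  0.665  1.834  0.922  1.153 -1.292] [0.58  0.031 0.136] r 0.5805465879237645 w 0.19807703770151797 F [ 0.283  0.785 -3.169] 88.15061688423157
[[-0.315  0.944  0.097]
 [ 0.648  0.139  0.748]
 [ 0.693  0.298 -0.656]]
nut? [276.  225.5] 18.9 543.0 [0.559 0.066 0.024]
tcp want (.583,.031,.137)
```

Emit:
drive_tool(
  commands=[
    [0.0036, -0.0024, 0, -0.04, 1],
    [0.0036, -0.0024, 0, -0.04, 1],
    [0.0036, -0.0024, 0, -0.04, 1],
    [0.0036, -0.0024, 0, -0.04, 1],
    [0.0036, -0.0024, 0, -0.04, 1],
    [0, 0, 0, 0, 1],
    [0, 0, 0, 0, 1],
    [0, 0, 0, 0, 1],
  ],
)

```text
time_s: 19.83
ee_pos: [0.5629, 0.0392, 0.1443]
tool_rot: [-1.35, -2.208, -1.077]
ft_force: [0.4, 0.0, -2.3]
gripper_width: 0.198
grip_force: 88.2
```

```bash
python3 look.py 5
```

```text
nut? [252. 271.] 8.1 163.0 [ 0.461 -0.033  0.024]
nut? [231.3 259.2] 7.0 122.0 [0.436 0.016 0.024]
nut? [249.5 245.5] 14.5 225.5 [0.484 0.036 0.024]
```

Emit:
drive_tool(
  commands=[
    [0.0038, -0.0024, 0, -0.04, 1],
    [0.0038, -0.0024, 0, -0.04, 1],
    [0.0038, -0.0024, 0, -0.04, 1],
    [0.0038, -0.0024, 0, -0.04, 1],
    [0.0038, -0.0024, 0, -0.04, 1],
    [0, 0, 0, 0, 1],
    [0, 0, 0, 0, 1],
    [0, 0, 0, 0, 1],
  ],
)

```text
time_s: 20.6
ee_pos: [0.5423, 0.0467, 0.1498]
tool_rot: [-1.146, -2.383, -1.144]
ft_force: [0.5, -0.3, -2.2]
gripper_width: 0.195
grip_force: 88.2
```

```bash
python3 st.py; python3 look.py 6
```

```text
20.6 [-0.395  0.605  1.929  0.936  1.13  -1.72 ] [0.542 0.047 0.15 ] r 0.5443191085511635 w 0.19501213819647584 F [ 0.507 -0.323 -2.203] 88.2003664970398
[[-0.655  0.749  0.098]
 [ 0.545  0.379  0.748]
 [ 0.523  0.544 -0.656]]
nut? [253.5 271.5] 7.9 164.5 [ 0.463 -0.036  0.024]
nut? [231.4 259.4] 7.2 124.5 [0.435 0.016 0.024]
nut? [249. 247.] 13.0 192.0 [0.481 0.032 0.024]
```

Emit:
drive_tool(
  commands=[
    [0.0038, -0.0024, 0, -0.04, 1],
    [0.0038, -0.0024, 0, -0.04, 1],
    [0.0038, -0.0024, 0, -0.04, 1],
    [0.0038, -0.0024, 0, -0.04, 1],
    [0.0038, -0.0024, 0, -0.04, 1],
    [0.0038, -0.0024, 0, -0.04, 1],
    [0, 0, 0, 0, 1],
    [0, 0, 0, 0, 1],
  ],
)

```text
time_s: 21.37
ee_pos: [0.5159, 0.052, 0.1519]
tool_rot: [-0.877, -2.574, -1.215]
ft_force: [0.6, 0.3, -2.3]
gripper_width: 0.201
grip_force: 88.2
```

```bash
python3 look.py 7; python3 - <<'E'
import cv2,numpy as np
T=cv2.imread("pics/top7.png");S=cv2.imread("pics/side7.png")
z=lambda im,x,y,w,h:cv2.resize(im[y:y+h,x:x+w],(400,400),interpolation=cv2.INTER_CUBIC)
cv2.imwrite("pics/c7.png",np.hstack([z(T,240,200,130,130),z(S,190,170,140,140)]))
E
```

```text
nut? [253.3 271. ] 7.9 165.5 [ 0.463 -0.035  0.024]
nut? [231.9 259. ] 7.2 122.5 [0.437 0.016 0.024]
nut? [248.7 249.5] 10.6 153.0 [0.478 0.026 0.024]
```

View pics/c7.png

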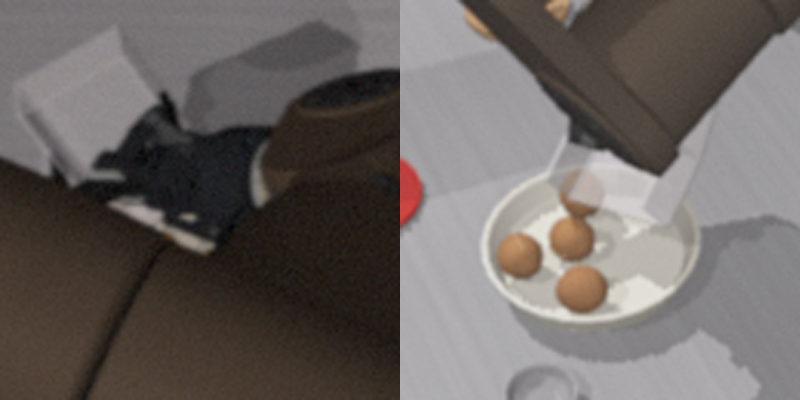

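All four walnuts now lie in the dish, at crop points (582,190), (572,240), (520,255) and (582,288). Next I lift clear, roll back and head for the stand.

```bash
python3 - <<'E'
from plan import *; import fk
np.set_printoptions(precision=3,suppress=True)
s=robot.read_state();x=s["ee_pos"];T=R.from_rotvec(s["tool_rot"])
W=[(x+[0,0,.07],0),(x+[.04,0,.09],.5),((.547,.323,.225),1.04)]
plan(W,step=.03,dr=.08,claw=1)
q=s["joint_positions"];r0=0
for w,r in W+[((.547,.323,.1475),1.04)]:
    for k in np.linspace(.2,1,5): q,e=fk.ik(x+k*(np.array(w)-x),T*R.from_euler('z',r0+k*(r-r0)),q)
    x=np.array(w);r0=r;print(q,e)
E
```

```text
[[0.0088, 0.0152, -0.0153, 0.0, 1], [0.0089, 0.0152, -0.0153, 0.0, 1], [0.0088, 0.0153, -0.0153, 0.0, 1], [-0.0036, 0.0051, -0.0013, 0.071, 1], [-0.0032, 0.0054, -0.0013, 0.071, 1], [-0.0028, 0.0056, -0.0013, 0.072, 1], [-0.0024, 0.0058, -0.0013, 0.072, 1], [-0.002, 0.0059, -0.0013, 0.071, 1]]
[[-0.0015, 0.006, -0.0014, 0.072, 1], [-0.0011, 0.0062, -0.0013, 0.071, 1], [0.0162, 0.0047, 0.0213, 0.054, 1], [0.0164, 0.0038, 0.0213, 0.054, 1], [0.0166, 0.0029, 0.0213, 0.054, 1], [0.0168, 0.002, 0.0213, 0.054, 1], [0.0168, 0.001, 0.0213, 0.054, 1], [0.0169, 0.0001, 0.0213, 0.054, 1]]
[[0.0169, -0.0008, 0.0213, 0.054, 1], [0.0168, -0.0017, 0.0213, 0.054, 1], [0.0167, -0.0025, 0.0212, 0.054, 1], [0.0165, -0.0034, 0.0213, 0.054, 1]]
[-0.39   0.455  1.94   0.893  1.213 -1.839] 4.733713421245511e-14
[-0.362  0.472  1.829  0.882  1.257 -1.248] 3.932549286211895e-11
[ 0.14   0.488  1.86   1.149  0.922 -0.536] 1.2156942119645461e-15
[ 0.14   0.607  1.916  1.282  0.861 -0.748] 1.309335972976555e-12
```

Emit:
drive_tool(
  commands=[
    [0.005, 0.0085, -0.0085, 0, 1],
    [0.0088, 0.015, -0.015, 0, 1],
    [0.0088, 0.015, -0.015, 0, 1],
    [0.004, 0.007, -0.007, 0, 1],
    [-0.0036, 0.005, -0.0013, 0.071, 1],
    [-0.0032, 0.0054, -0.0013, 0.071, 1],
    [-0.0028, 0.0056, -0.0013, 0.072, 1],
    [-0.0024, 0.0058, -0.0013, 0.072, 1],
  ],
)

```text
time_s: 22.13
ee_pos: [0.5386, 0.0524, 0.2327]
tool_rot: [-1.197, -2.342, -1.129]
ft_force: [0.7, 0.5, -2.4]
gripper_width: 0.198
grip_force: 88.3
```

Emit:
drive_tool(
  commands=[
    [-0.002, 0.006, -0.0013, 0.071, 1],
    [-0.0015, 0.006, -0.0014, 0.072, 1],
    [-0.001, 0.006, -0.0013, 0.071, 1],
    [0.008, 0.0024, 0.011, 0.054, 1],
    [0.0164, 0.004, 0.0213, 0.054, 1],
    [0.0164, 0.003, 0.0213, 0.054, 1],
    [0.0168, 0.002, 0.0213, 0.054, 1],
    [0.0168, 0.001, 0.0213, 0.054, 1],
  ],
)

```text
time_s: 22.8
ee_pos: [0.5515, 0.1756, 0.233]
tool_rot: [-1.642, -1.892, -0.952]
ft_force: [0.0, -0.3, -1.6]
gripper_width: 0.194
grip_force: 88.3
```

Emit:
drive_tool(
  commands=[
    [0.017, 0, 0.0213, 0.054, 1],
    [0.017, -0.001, 0.0213, 0.054, 1],
    [0.017, -0.002, 0.0213, 0.054, 1],
    [0.017, -0.0025, 0.0213, 0.054, 1],
    [0.009, -0.0025, 0.012, 0.054, 1],
    [0, 0, 0, 0, 1],
  ],
)

```text
time_s: 23.3
ee_pos: [0.5449, 0.3012, 0.2254]
tool_rot: [-1.835, -1.619, -0.837]
ft_force: [-0.1, -0.2, -2.5]
gripper_width: 0.196
grip_force: 88.3
```

```bash
python3 st.py; python3 look.py 8; python3 - <<'E'
from plan import *
s=robot.read_state();M=R.from_rotvec(s["tool_rot"]).as_matrix()
print("roll left",np.arctan2(M[2,1],M[2,0]),"tool shift",(M.T@(np.array([.5473,.3232,.225])-s["ee_pos"])).round(4))
import cv2
T=cv2.imread("pics/top8.png");S=cv2.imread("pics/side8.png")
z=lambda im,x,y,w,h:cv2.resize(im[y:y+h,x:x+w],(400,400),interpolation=cv2.INTER_CUBIC)
cv2.imwrite("pics/c8.png",np.hstack([z(T,110,170,190,190),z(S,150,80,220,220)]))
E
```

```text
23.3 [ 0.084  0.481  1.886  1.132  0.953 -0.576] [0.545 0.301 0.225] r 0.622630140388073 w 0.1961819478029861 F [-0.111 -0.176 -2.488] 88.26977849006653
[[ 0.082  0.992  0.095]
 [ 0.651 -0.125  0.749]
 [ 0.755  0.001 -0.656]]
nut? [253.  270.2] 8.1 165.5 [ 0.463 -0.032  0.024]
nut? [231.3 259.3] 7.2 136.0 [0.435 0.016 0.024]
nut? [251. 245.] 15.1 275.5 [0.488 0.036 0.024]
roll left 0.005916033000596754 tool shift [ 0.0155 -0.0015  0.0187]
```

View pics/c8.png

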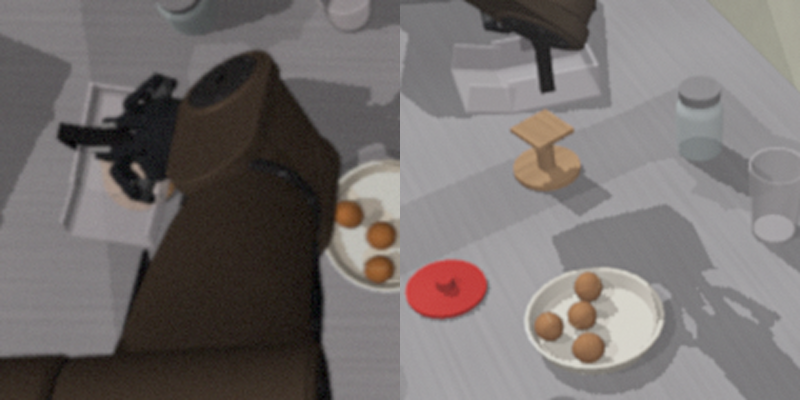

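The four walnuts are in the dish at side crop points (588,287), (582,315), (549,326) and (589,347). The scoop is held upright, with the bar's far end at about (139.5,234) in the top view. I check it for slip in the grip.

```bash
python3 - <<'E'
from pour import *
T,W,f=pts(0)
for n,ps in (("top",[[0,-.052,.1],[0,-.052,.08],[-.065,-.047,.045],[.098,-.047,.045],[.098,.047,.045]]),("side",[[0,.052,.08],[.098,.047,.0175],[.098,-.047,.045],[-.065,.047,.045]])):
    c=calibration(n); Rc=R.from_rotvec(c["rotation"]).inv()
    for p in ps:
        X=s["ee_pos"]+f(p); u=cv2.projectPoints(Rc.apply(X-c["position"])[None],np.zeros(3),np.zeros(3),c["mtx"],c["dist"])[0].ravel()
        k=((u-[110,170])/.475 if n=="top" else (u-[150,80])/.55+[400,0]); print(n,p,"crop",k.round(0))
E
```

```text
top [0, -0.052, 0.1] crop [ 59. 128.]
top [0, -0.052, 0.08] crop [ 65. 132.]
top [-0.065, -0.047, 0.045] crop [92. 80.]
top [0.098, -0.047, 0.045] crop [ 61. 230.]
top [0.098, 0.047, 0.045] crop [149. 243.]
side [0, 0.052, 0.08] crop [544.  53.]
side [0.098, 0.047, 0.0175] crop [467. 112.]
side [0.098, -0.047, 0.045] crop [448.  50.]
side [-0.065, 0.047, 0.045] crop [599.  66.]
```

Emit:
drive_tool(
  commands=[
    [0.008, -0.001, 0.009, -0.003, 1],
    [0.0075, -0.0005, 0.0095, -0.003, 1],
    [-0.0113, 0, 0.0098, 0, 1],
    [-0.0113, 0, 0.0098, 0, 1],
    [-0.0113, 0, 0.0098, 0, 1],
    [-0.0076, 0, 0.0066, 0, 1],
    [-0.0038, 0, 0.0033, 0, 1],
    [0, 0, 0, 0, 1],
  ],
)

```text
time_s: 24.07
ee_pos: [0.5481, 0.3226, 0.1646]
tool_rot: [-1.833, -1.626, -0.842]
ft_force: [0.0, 0.5, -2.7]
gripper_width: 0.196
grip_force: 88.3
```

```bash
python3 st.py
```

```text
24.0667 [ 0.124  0.583  1.914  1.249  0.878 -0.724] [0.548 0.323 0.165] r 0.6359633009770624 w 0.19615780801760627 F [ 0.004  0.539 -2.742] 88.27504277229309
[[ 0.075  0.992  0.097]
 [ 0.652 -0.122  0.748]
 [ 0.754  0.008 -0.657]]
```

Emit:
drive_tool(
  commands=[
    [-0.003, 0, 0.0026, 0, 1],
    [-0.003, 0, 0.0026, 0, 1],
    [-0.003, 0, 0.0026, 0, 1],
    [-0.0015, 0, 0.0013, 0, 1],
    [0, 0, 0, 0, 1],
  ],
)

```text
time_s: 24.48
ee_pos: [0.5482, 0.3225, 0.1514]
tool_rot: [-1.832, -1.627, -0.843]
ft_force: [0.0, 0.8, -2.9]
gripper_width: 0.199
grip_force: 88.3
```

Emit:
drive_tool(
  commands=[
    [-0.0008, 0, 0.0006, 0, 1],
    [-0.0008, 0, 0.0006, 0, 1],
    [0, 0, 0, 0, 1],
  ],
)

```text
time_s: 24.73
ee_pos: [0.5482, 0.3223, 0.1497]
tool_rot: [-1.832, -1.627, -0.843]
ft_force: [-0.2, 0.3, -2.9]
gripper_width: 0.197
grip_force: 88.3
```

Emit:
drive_tool(
  commands=[
    [-0.0008, 0, 0.0006, 0, 1],
    [0, 0, 0, 0, 1],
    [0, 0, 0, 0, 1],
  ],
)

```text
time_s: 24.98
ee_pos: [0.5482, 0.3223, 0.1488]
tool_rot: [-1.832, -1.627, -0.843]
ft_force: [-1.2, -0.1, -2.4]
gripper_width: 0.199
grip_force: 88.3
```

Emit:
drive_tool(
  commands=[
    [-0.0008, 0, 0.0006, 0, 1],
    [0, 0, 0, 0, 1],
    [0, 0, 0, 0, 1],
  ],
)

```text
time_s: 25.23
ee_pos: [0.5482, 0.3222, 0.1477]
tool_rot: [-1.832, -1.627, -0.843]
ft_force: [-0.1, -0.4, -2.0]
gripper_width: 0.197
grip_force: 88.3
```

Emit:
drive_tool(
  commands=[
    [-0.0008, 0, 0.0006, 0, 1],
    [0, 0, 0, 0, 1],
    [0, 0, 0, 0, 1],
  ],
)

```text
time_s: 25.48
ee_pos: [0.5485, 0.3222, 0.1474]
tool_rot: [-1.832, -1.627, -0.845]
ft_force: [-0.3, -1.5, 5.8]
gripper_width: 0.201
grip_force: 89.1
```

Emit:
drive_tool(
  commands=[
    [0.0004, 0, -0.0003, 0, 1],
    [0, 0, 0, 0, 1],
    [0, 0, 0, 0, 1],
  ],
  newtons=20,
)

```text
time_s: 25.73
ee_pos: [0.5484, 0.3222, 0.1475]
tool_rot: [-1.832, -1.627, -0.844]
ft_force: [-1.3, -1.5, 3.3]
gripper_width: 0.199
grip_force: 89.0
```

Emit:
drive_tool(
  commands=[
    [0, 0, 0, 0, 0.5],
    [0, 0, 0, 0, 0.4],
    [0, 0, 0, 0, 0.2],
    [0, 0, 0, 0, 0],
    [0, 0, 0, 0, -0.3],
    [0, 0, 0, 0, -0.3],
    [0, 0, 0, 0, -0.3],
  ],
)

```text
time_s: 26.32
ee_pos: [0.5482, 0.3222, 0.1472]
tool_rot: [-1.832, -1.627, -0.843]
ft_force: [-0.3, -0.2, 0.1]
gripper_width: 0.65
grip_force: 0.0
```

```bash
python3 st.py; python3 look.py 9; python3 - <<'E'
import cv2,numpy as np
T=cv2.imread("pics/top9.png");S=cv2.imread("pics/side9.png")
z=lambda im,x,y,w,h:cv2.resize(im[y:y+h,x:x+w],(400,400),interpolation=cv2.INTER_CUBIC)
cv2.imwrite("pics/c9.png",np.hstack([z(T,110,170,190,190),z(S,150,80,220,220)]))
E
```

```text
26.3167 [ 0.123  0.612  1.924  1.281  0.867 -0.775] [0.548 0.322 0.147] r 0.6358821176654984 w 0.650360287234267 F [-0.321 -0.248  0.137] 0.0
[[ 0.073  0.992  0.098]
 [ 0.652 -0.122  0.748]
 [ 0.755  0.009 -0.656]]
nut? [253.1 270.5] 8.1 166.5 [ 0.463 -0.033  0.024]
nut? [231.4 259.4] 7.2 128.5 [0.435 0.016 0.024]
nut? [252.5 245.5] 14.9 272.5 [0.49  0.033 0.024]
```

View pics/c9.png

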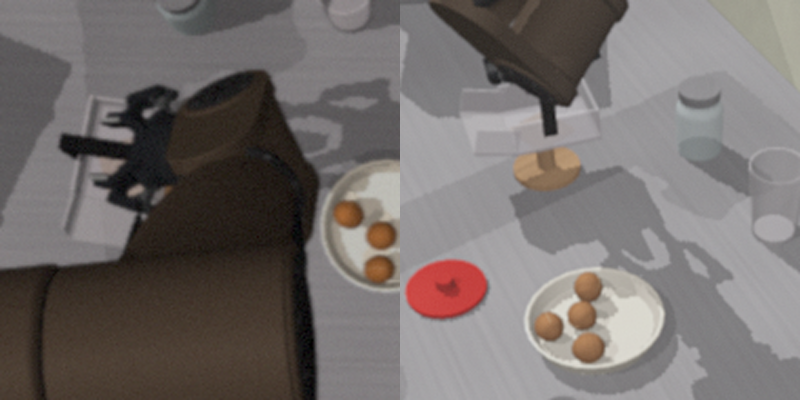

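The scoop sits level on the stand with the fingers open around the bar. I retract straight back along the tool axis.

Emit:
drive_tool(
  commands=[
    [0, 0, -0.01, 0, -0.3],
    [0, 0, -0.02, 0, -0.3],
    [0, 0, -0.03, 0, -0.3],
    [0, 0, -0.03, 0, -0.3],
    [0, 0, -0.03, 0, -0.3],
    [0, 0, -0.03, 0, -0.3],
    [0, 0, 0, 0, -0.3],
    [0, 0, 0, 0, -0.3],
  ],
)

```text
time_s: 27.08
ee_pos: [0.5339, 0.2087, 0.2469]
tool_rot: [-1.834, -1.627, -0.846]
ft_force: [-0.3, 0.2, -0.7]
gripper_width: 0.652
grip_force: 0.0
```

```bash
python3 look.py 10; python3 - <<'E'
import cv2,numpy as np
T=cv2.imread("pics/top10.png");S=cv2.imread("pics/side10.png")
z=lambda im,x,y,w,h:cv2.resize(im[y:y+h,x:x+w],(400,400),interpolation=cv2.INTER_CUBIC)
cv2.imwrite("pics/c10.png",np.hstack([z(T,110,170,190,190),z(S,150,80,220,220)]))
E
```

```text
nut? [253.3 271. ] 7.9 164.5 [ 0.463 -0.035  0.024]
nut? [231.4 259.4] 7.2 136.0 [0.435 0.016 0.024]
nut? [252. 245.] 14.6 269.5 [0.489 0.035 0.024]
```

View pics/c10.png

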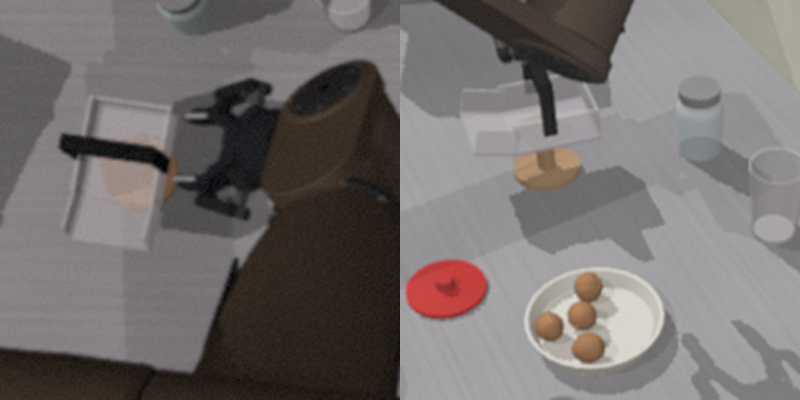

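The scoop stands free and level on the stand, its bar running from (62,140) to (168,160) in the top crop. The four walnuts are still in the dish and the gripper is clear, so I hand in.

```bash
python3 -c "
from workcell import workorder
print(workorder.job_done())"
```

```text
the job is handed in; nothing more can be done
None
```

I poured all four walnuts into the dish, set the empty scoop upright on the stand and released it, and handed the job in at about 27 s; the last pictures show all this in place, but no verdict came back.

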